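# Lock, load and start the bench shaker

### The arm

A 6-joint arm with a two-finger parallel gripper is mounted at the origin on the work surface. World frame = base frame: x ahead of the robot, y to its left, z up, the work surface at z = 0. Lengths are in m, angles in rad, forces in N, time in s.
With the tool pointing down it reaches from about 0.35 to 0.85 m from the base axis. Payload 8.1 kg.
Tool frame: the origin (TCP) lies at the very end of the fingers, on their centre line; the grasp point (between the pads) lies 19 mm behind it; z points along the fingers, y is the line along which they close (so a half turn about z gives the same grasp; the last joint's range is limited). The gripper opens to 93 mm and grips with 3 to 60 N. Pads are 15 mm wide; open, the fingers measure 128 mm over their backs; the gripper's body (75 mm by 188 mm) begins 65 mm behind the grasp point.
Start: joints at [1.23, 0.13, 1.488, -0, 1.523, -0.085], TCP at [0.152, 0.58, 0.188] pointing down, gripper open.
Joint ranges: [-2.96, 2.96], [-0.89, 2.26], [0.02, 2.5], [-1.34, 4.48], [0, 2.73], [-2.66, 2.66]. Speed limits (rad/s): [2.39, 2.39, 2.79, 3.14, 3.14, 3.14].

### API

Orientations are given as a rotation vector (axis times angle).
In Python, from plant import robot, imaging gives the robot as it stands.
- The arm moves only by the tool jog_arm, never from a script. Its argument "rows" is a list of rows, each a list of 2 entries, a list of its own where there are three numbers: the shift along the tool's x, y, z each as a share of 0.2 m, from -1 to 1, then the turn, a rotation vector about the tool's x, y, z each as a share of pi/2 rad, from -1 to 1. A call has 1 to 5 rows; each row is the pose to reach, as a shift and turn from the pose commanded when the call began, along the tool's axes at that moment; what a row does not reach only later rows make up. A row lasts 1/10 s, in which the tool goes at most 50 mm and 8.59 degrees, less where a joint would pass 70% of its speed; a pose out of reach is approached as far as the arm can. A call with a number of a shift or a turn outside -1 to 1 is refused whole. A call with a gripper value outside its range is refused whole. "hand" is the closure, from -1 (fully open) to 1 (shut), set as the call begins (left out, the last holds). The fingers move at their own pace and stop on an object; "squeeze" is the grip in N (left out, the last holds). Time passes only in rows, so rows that repeat a pose let the fingers close. It gives the time, the measured TCP pose, the force, the opening and the grip force at its end, in the units of the state.
- robot.read_state(): the state, without advancing time (a new reading comes with each control period).
- imaging.read_camera(name): name is "side" or "top"; returns a dict with "frame" (400x640x3 uint8, red, green, blue), "vertical_fov" (degrees; the focal length in pixels is half the picture's height over the tangent of half this angle, whatever the lens; pixels are square), "cx", "cy" (the principal point, pixels), "R" (3x3) and "t" (3): a world point X has camera coordinates R X + t. Camera axes: x right, y down, z forward; pixel columns grow to the right and rows downward; lengths in m; the calibration is good to about 2 mm. A picture is of the moment at which its call begins. There is no depth.
- robot.close_job(): hands the job in; it is judged then, once.
The state is a dict: "t": time; "q": joint angles; "dq": joint speeds; "joint_torque": joint torques, N m; "tool_pos": TCP position; "orientation": TCP orientation; "force": force on the tool from outside, world axes, zero at the start; "wrist_torque": the same for the moment, N m; "opening": finger opening in m; "gripper_force": force on a finger pad.
Only numpy, scipy, OpenCV 4.12 (cv2) and the standard library are available. Lean on these libraries where they do the work, as an engineer would, in place of code of your own. Each camera call takes 0.05 s, during which the arm holds its last target. There are 200 camera calls.

### The job

Get the bench shaker ready for a run: take the slotted-screw key from its stand and with it turn every platform screw that is not yet home clockwise until it is fully home (against its stop, slot in line with the white marks), without undoing any that is already home, then stand the key back upright in its stand. After that, stand every small sample bottle from the bench beside the shaker (squat ones, 56 mm across) upright on the black rubber mat of the platform, and last of all push the toggle switch over to the on side (away from the robot).

Things in the scene. Friction and masses are not known exactly. Their poses are not given: they have to be found in the camera images.
- shaker: bench shaker, fixed; origin under the centre of its base, on the bench, z up. Square aluminium platform 222 x 222 mm, its top 100 mm above the bench, with a guard rim 4 mm thick standing 18 mm above the platform top. Grey control pod (110 x 85 x 50 mm high) at its -y side
- mat (a point): centre of the top face of the black rubber mat on the platform, 102 mm above the bench; axes as the shaker's. The mat measures 130 mm along x and 190 mm along y
- switch (a joint): toggle on the control pod: 0 = off (leaning to the shaker's -x, towards the robot), 1.0 rad = on (swung over to the shaker's +x); stays where it is left, moves easily
- switch_tip (a point): tip of the steel toggle, 60 mm long from its pivot
- screw1 (a joint): angle of a captive quarter-turn screw, in rad: grows clockwise seen from above; 1.571 = fully home against its stop, slot along the shaker's x axis and in line with two white marks; less = open. Which of the four is at which corner varies
- screw2 (a joint): angle of a captive quarter-turn screw, in rad: grows clockwise seen from above; 1.571 = fully home against its stop, slot along the shaker's x axis and in line with two white marks; less = open. Which of the four is at which corner varies
- screw3 (a joint): angle of a captive quarter-turn screw, in rad: grows clockwise seen from above; 1.571 = fully home against its stop, slot along the shaker's x axis and in line with two white marks; less = open. Which of the four is at which corner varies
- screw4 (a joint): angle of a captive quarter-turn screw, in rad: grows clockwise seen from above; 1.571 = fully home against its stop, slot along the shaker's x axis and in line with two white marks; less = open. Which of the four is at which corner varies
- head1 (a point): head of screw1: on its axis, level with its top face, 113 mm above the bench. Head 30 mm across; slot 7.5 mm wide, 8 mm deep (floor 105 mm above the bench), open at both ends, along this point's x axis (turns with the screw). Screws sit at the platform's corners, 85 mm from the shaker's origin in x and in y, each in a dark seat 42 x 38 mm
- head2 (a point): head of screw2: on its axis, level with its top face, 113 mm above the bench. Head 30 mm across; slot 7.5 mm wide, 8 mm deep (floor 105 mm above the bench), open at both ends, along this point's x axis (turns with the screw). Screws sit at the platform's corners, 85 mm from the shaker's origin in x and in y, each in a dark seat 42 x 38 mm
- head3 (a point): head of screw3: on its axis, level with its top face, 113 mm above the bench. Head 30 mm across; slot 7.5 mm wide, 8 mm deep (floor 105 mm above the bench), open at both ends, along this point's x axis (turns with the screw). Screws sit at the platform's corners, 85 mm from the shaker's origin in x and in y, each in a dark seat 42 x 38 mm
- head4 (a point): head of screw4: on its axis, level with its top face, 113 mm above the bench. Head 30 mm across; slot 7.5 mm wide, 8 mm deep (floor 105 mm above the bench), open at both ends, along this point's x axis (turns with the screw). Screws sit at the platform's corners, 85 mm from the shaker's origin in x and in y, each in a dark seat 42 x 38 mm
- key: key for the screws, 105 mm long, 0.14 kg; origin at the middle of the blade's lower edge, z up along the key. Blade 24 mm wide (x), 4 mm thick (y), 14 mm long; round shank 12 mm; round collar 46 mm across at z = 50 to 55 mm; grey handle above it, z = 55 to 105 mm, 30 mm (x) by 16 mm (y). It hangs in the stand by its collar, origin 10 mm above the bench
- stand: black key stand, fixed block 85 x 85 x 60 mm high, origin under its centre; a round 31 mm hole through its middle takes the key's blade and shank, the collar rests on its top
- bottle1: small squat white sample bottle with paper label: body 56 mm across and 34 mm high, cap 49 mm across, 48 mm high in all, about 110 g; origin at the centre of its underside, z up. 2 to 4 of the four are present
- bottle2: small squat white sample bottle with paper label: body 56 mm across and 34 mm high, cap 49 mm across, 48 mm high in all, about 110 g; origin at the centre of its underside, z up. 2 to 4 of the four are present
- bottle3: small squat white sample bottle with paper label: body 56 mm across and 34 mm high, cap 49 mm across, 48 mm high in all, about 110 g; origin at the centre of its underside, z up. 2 to 4 of the four are present
- bottle4: small squat white sample bottle with paper label: body 56 mm across and 34 mm high, cap 49 mm across, 48 mm high in all, about 110 g; origin at the centre of its underside, z up. 2 to 4 of the four are present
- big_bottle: bystander: large white bottle, 80 mm across, 130 mm high; origin under its centre; leave alone
- bag_box: bystander: cardboard box 70 x 150 x 110 mm high; origin under its centre; leave alone
There are look-alikes about, which are no part of the job. What is shaped like the key but purple is not meant.

How it is judged:
On the way, in this order (a step that is already met when the one before it is completed fails the run):
1. all four platform screws are home (value of joint each of screw1, screw2, screw3, screw4 above 1.4 rad), for 0.2 s.
2. the key stands in its stand, released (horizontal distance between key and stand below 0.014 m and angle between key's own z axis and vertical below 0.12 rad and height (world z) of key below 0.016 m and contact force between the fingers and key below 0.1 N), for 0.2 s.
3. every bottle stands on the mat (x of bottle1 in the frame of mat between -0.047 and 0.047 m and y of bottle1 in the frame of mat between -0.078 and 0.078 m and z of bottle1 in the frame of mat between -0.006 and 0.008 m and angle between each of bottle1, bottle2, bottle3, bottle4's own z axis and vertical below 0.12 rad and x of bottle2 in the frame of mat between -0.047 and 0.047 m and y of bottle2 in the frame of mat between -0.078 and 0.078 m and z of bottle2 in the frame of mat between -0.006 and 0.008 m and x of bottle3 in the frame of mat between -0.047 and 0.047 m and y of bottle3 in the frame of mat between -0.078 and 0.078 m and z of bottle3 in the frame of mat between -0.006 and 0.008 m and x of bottle4 in the frame of mat between -0.047 and 0.047 m and y of bottle4 in the frame of mat between -0.078 and 0.078 m and z of bottle4 in the frame of mat between -0.006 and 0.008 m), for 0.3 s.
4. the toggle is switched on (value of joint switch above 0.8 rad), for 0.2 s.
At the end, for the whole second after the job is handed in: all four screws home (over 1.4 rad); key upright (within 0.12 rad) in its stand, within 14 mm of its centre, collar down on the top (within 6 mm); every bottle present upright (within 0.12 rad), at rest on the rubber mat, not standing over its edge by more than about 10 mm; toggle beyond 0.8 rad (all of step 1 and all of step 2 and all of step 3 and value of joint switch above 0.8 rad and linear speed of each of bottle1, bottle2, bottle3, bottle4 below 0.03 m/s); the robot touches nothing.
It fails at once if a screw that was home at the start is turned back (value of joint screw4 below 1.3 rad).
It fails at once if a screw head is turned with the fingers instead of the key (contact force between the fingers and screw1 above 4 N or contact force between the fingers and screw2 above 4 N or contact force between the fingers and screw3 above 4 N or contact force between the fingers and screw4 above 4 N).
It fails at once if a bystander is shifted by more than 4 cm (distance of any of big_bottle, bag_box from where it was at the start of the episode above 0.04 m).
Of bottle1, bottle2, bottle3, bottle4 only 2 to 4 are there at a start; the rules pass over those that are not, and their reading is None.
At some moment in a run one of bottle1, bottle2, bottle3, bottle4 may be knocked a few centimetres aside while the robot is not near it.
It also fails if it takes over 210 s, if anything falls off the work surface, if the arm or the gripper's body presses on something with over 40 N, if the wrist force passes 120 N, or if a joint passes its speed limit or range.

## Working session

There is one attempt and no reset: what is moved stays moved. The work goes in short steps, Python scripts to look and compute and a tool call to move; the robot and the scene stay as the last step left them, time stands still between calls to the robot, and variables do not carry over. Pictures are saved under pics/ and viewed, at most 14 in all, crops included, and the job is handed in when it is done.

Besides the shell and the picture viewer there is one more tool, called after "Call:" as name(argument=value, ...) on one line, values as JSON. jog_arm: Moves the arm, as the interface text tells. Its arguments: {"type":"object","properties":{"rows":{"type":"array"},"hand":{"type":"number"},"squeeze":{"type":"number"}},"required":["rows"]}

```bash
mkdir -p pics; ls; cat > h.py <<'E'
import numpy as np, cv2
from plant import robot, imaging
from scipy.spatial.transform import Rotation as Rn
def cam(n,save=None):
    c=imaging.read_camera(n); c['f']=200/np.tan(np.radians(c['vertical_fov'])/2)
    c['R']=np.array(c['R']);c['t']=np.array(c['t'])
    if save: cv2.imwrite('pics/'+save,c['frame'][:,:,::-1])
    return c
def ray(c,u,v):
    d=c['R'].T@np.array([(u-c['cx'])/c['f'],(v-c['cy'])/c['f'],1]); return -c['R'].T@c['t'],d
def onz(c,u,v,z):
    o,d=ray(c,u,v); return o+d*(z-o[2])/d[2]
def proj(c,X):
    p=c['R']@np.array(X)+c['t']; return c['f']*p[0]/p[2]+c['cx'],c['f']*p[1]/p[2]+c['cy']
E
python3 - <<'E'
from h import *
for n in('top','side'):
    c=cam(n,n+'0.png'); print(n,c['f'],c['cx'],c['cy'],-c['R'].T@c['t'],c['R'].round(3).tolist())
s=robot.read_state();print({k:np.round(v,4) for k,v in s.items()})
E
```

```text
pics
top 367.83591645378084 322.9224284904192 203.737226921186 [0.46540254 0.04683798 1.11592761] [[-0.003, -1.0, 0.013], [-0.988, 0.001, -0.155], [0.155, -0.013, -0.988]]
side 453.4618399062967 313.8998572882777 201.58909093257367 [0.21834394 0.83070136 0.94960539] [[-0.911, -0.412, -0.012], [-0.28, 0.641, -0.715], [0.302, -0.648, -0.699]]
{'t': np.float64(0.1), 'q': array([ 1.2296,  0.1311,  1.4892,  0.    ,  1.523 , -0.0854]), 'dq': array([ 0.0011, -0.0002, -0.0037, -0.0011, -0.0001, -0.0012]), 'joint_torque': array([ 1.10000e-03, -5.61348e+01, -4.93093e+01,  7.70000e-02,
        2.93000e-02, -0.00000e+00]), 'tool_pos': array([0.1516, 0.58  , 0.1866]), 'orientation': array([-4.0060e-01, -3.1156e+00,  2.5000e-03]), 'force': array([-0.1751,  0.7429,  0.071 ]), 'wrist_torque': array([ 0.0147, -0.0023, -0.0332]), 'gripper_force': np.float64(0.0), 'opening': np.float64(0.093)}
```

View pics/top0.png

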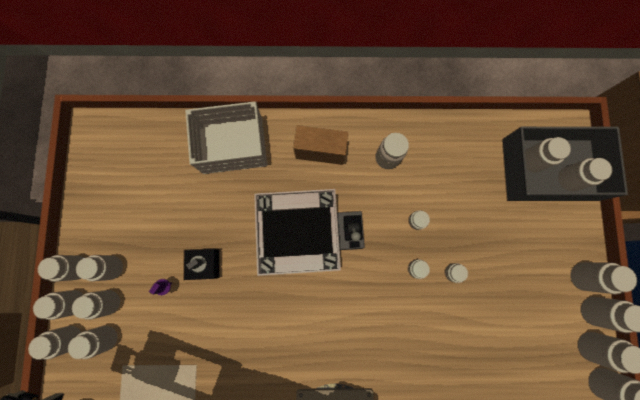

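View pics/side0.png

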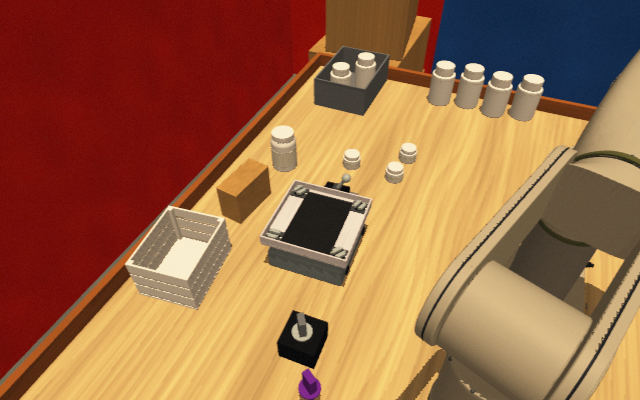

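Three squat bottles appear in the top view at px (420,220), (419,268) and (457,273). The key candidates are the grey handle in the black stand at (200,263) and the purple look-alike at (161,287). The grey one fits. Next I'll check it and the screw slots in an enlarged composite.

```bash
python3 - <<'E'
import cv2,numpy as np
t=cv2.imread('pics/top0.png');s=cv2.imread('pics/side0.png')
def cr(i,x,y,w,h,W,H): return cv2.resize(i[y:y+h,x:x+w],(W,H),interpolation=cv2.INTER_CUBIC)
a=cr(t,245,182,125,100,500,400)
b=cr(t,145,240,75,60,300,200)
b2=cr(s,265,300,75,100,300,200*1)
c=cr(s,255,165,130,100,400,200)
d=cr(t,400,200,75,90,400,200)
im=np.vstack([np.hstack([a,np.vstack([b,b2])]),np.hstack([c,d])])
cv2.imwrite('pics/crop1.png',im)
E
```

```text
(no output)
```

View pics/crop1.png

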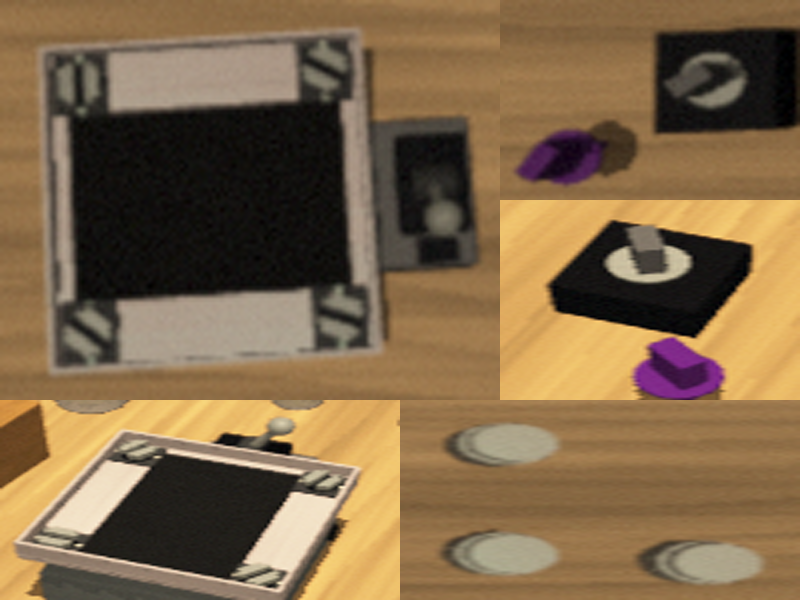

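```bash
cat > mat.py <<'E'
from h import *
def matfit(c,C0=None,th0=0.0,z=.102):
    # sample grey along shaker-frame lines by projecting world points; edge = half level crossing
    g=cv2.cvtColor(c['frame'],cv2.COLOR_RGB2GRAY).astype(np.float32)
    C=np.array(C0);th=th0
    for it in range(4):
        ex=np.array([np.cos(th),np.sin(th)]);ey=np.array([-ex[1],ex[0]])
        res={}
        for name,a,b,half,span in(('+x',ex,ey,.065,.055),('-x',-ex,ey,.065,.055),('+y',ey,ex,.095,.04),('-y',-ey,ex,.095,.04)):
            P=[]
            for s in np.linspace(-span,span,25):
                d=np.linspace(half-.012,half+.007,39)
                pts=[C+a*k+b*s for k in d]
                uv=np.array([proj(c,[p[0],p[1],z]) for p in pts],np.float32)
                v=cv2.remap(g,uv[None,:,0].copy(),uv[None,:,1].copy(),cv2.INTER_CUBIC)[0]
                lo=v[:8].mean();hi=v[-6:].max()
                if hi-lo<40: continue
                i=np.argmax(v>(lo+hi)/2)
                if i==0: continue
                k=d[i-1]+(d[i]-d[i-1])*((lo+hi)/2-v[i-1])/(v[i]-v[i-1])
                P.append(C+a*k+b*s)
            P=np.array(P); res[name]=(P,a,b)
        mid={k:np.median((v[0]-C)@v[1]) for k,v in res.items()}
        sl=[]
        for k,(P,a,b) in res.items():
            q=np.polyfit((P-C)@b,(P-C)@a,1)[0]; sl.append(q if k in('-x','+y') else -q)
        sg={k:0 for k in res}
        s2=[]
        for k,(P,a,b) in res.items():
            q=np.polyfit((P-C)@b,(P-C)@a,1)[0]
            # rotation dth: direction b turns to b+dth*perp(b); perp(b)=(-by,bx)
            s2.append(q*np.sign(np.dot(a,[-b[1],b[0]])))
        C=C+ex*(mid['+x']-mid['-x'])/2+ey*(mid['+y']-mid['-y'])/2
        th+=np.mean(s2)
    return C,th,{'wx':mid['+x']+mid['-x'],'wy':mid['+y']+mid['-y'],'s':np.round(s2,4),'n':[len(v[0]) for v in res.values()]}
E
python3 - <<'E'
from mat import *
t=cam('top');s=cam('side')
C0=onz(t,298,232,.102)[:2];print(C0)
ims=[]
for c in(t,s):
    C,th,i=matfit(c,C0,.03);print(C,th,i)
    if c is t: Cs,ths=C,th
    ex=np.array([np.cos(th),np.sin(th)]);ey=np.array([-ex[1],ex[0]])
    for a,b in((1,1),(1,-1),(-1,1),(-1,-1)):
        p=C+.085*(a*ex+b*ey);u,v=proj(c,[*p,.113]);print(a,b,p.round(4),round(u,1),round(v,1))
        # rectified patch: up=+x_sh, left=+y_sh at z .113
        g=np.linspace(.024,-.024,190)
        XX=p+g[:,None,None]*ex+g[None,:,None]*ey
        uv=np.array([[proj(c,[*q,.113]) for q in r] for r in XX],np.float32)
        m=cv2.remap(c['frame'][:,:,::-1].copy(),uv[...,0].copy(),uv[...,1].copy(),cv2.INTER_CUBIC)
        cv2.circle(m,(95,95),2,(0,0,255),-1);cv2.circle(m,(95,95),int(.015/.048*190),(0,0,255),1);ims.append(m)
cv2.imwrite('pics/heads.png',np.vstack([np.hstack(ims[:4]),np.hstack(ims[4:])]))
E
```

```text
[0.5456244  0.10202629]
[0.54702094 0.1053367 ] 0.05423678730398209 {'wx': np.float64(0.1297100302696787), 'wy': np.float64(0.18920227706449955), 's': array([ 0.0049, -0.0011,  0.0029, -0.0068]), 'n': [25, 25, 25, 25]}
1 1 [0.6273 0.1948] 264.3 202.1
1 -1 [0.6365 0.0251] 325.9 198.8
-1 1 [0.4575 0.1856] 266.4 264.5
-1 -1 [0.4668 0.0159] 329.6 260.9
[0.54642703 0.10496128] 0.06084867873059991 {'wx': np.float64(0.12994997205938025), 'wy': np.float64(0.188833920402818), 's': array([ 0.    ,  0.0002, -0.001 ,  0.001 ]), 'n': [25, 25, 25, 25]}
1 1 [0.6261 0.195 ] 273.5 232.4
1 -1 [0.6364 0.0253] 299.4 188.5
-1 1 [0.4564 0.1846] 338.8 250.9
-1 -1 [0.4668 0.0149] 359.5 203.6
```

View pics/heads.png

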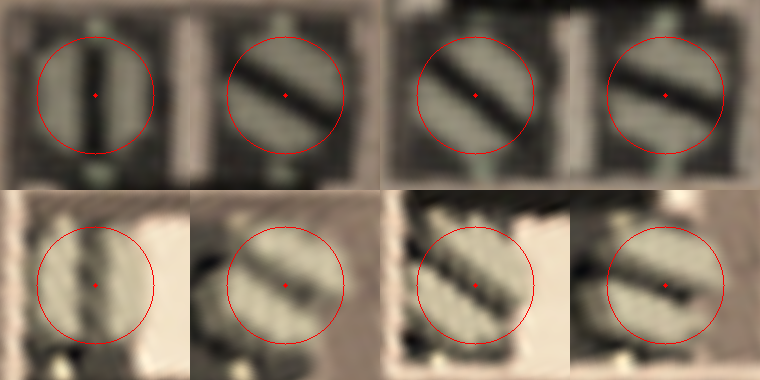

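The rectified heads show (+x,+y) at home. The other three are open, with slots about 20–45° clockwise of the y axis, and both views agree to about 1 mm. Next I'll measure the slot angles, key, stand and bottles.

```bash
cat > key.py <<'E'
from h import *
def hsv(c): return cv2.cvtColor(c['frame'],cv2.COLOR_RGB2HSV)
def rect(c,P,z,ax,half,n):
    ex=np.array([np.cos(ax),np.sin(ax)]);ey=np.array([-ex[1],ex[0]])
    g=np.linspace(half,-half,n);XX=np.array(P)+g[:,None,None]*ex+g[None,:,None]*ey
    uv=np.array([[proj(c,[*q,z]) for q in r] for r in XX],np.float32)
    return cv2.remap(c['frame'][:,:,::-1].copy(),uv[...,0].copy(),uv[...,1].copy(),cv2.INTER_CUBIC)
E
python3 - <<'E'
from key import *
t=cam('top');s=cam('side')
th=.0575;C=np.array([.5467,.1052])
ex=np.array([np.cos(th),np.sin(th)]);ey=np.array([-ex[1],ex[0]])
for a,b in((1,1),(1,-1),(-1,1),(-1,-1)):
    p=C+.085*(a*ex+b*ey);o=[]
    for c in(t,s):
        m=cv2.cvtColor(rect(c,p,.113,th,.0125,101),cv2.COLOR_BGR2GRAY).astype(float)
        yy,xx=np.mgrid[-50:51,-50:51];k=xx**2+yy**2<46**2
        thr=(np.percentile(m[k],95)+m[k].min())/2
        k&=m<thr; X=np.c_[xx[k],yy[k]]*.00025
        mu=X.mean(0);w,V=np.linalg.eigh(np.cov((X-mu).T));v=V[:,1];n=V[:,0]
        o+=[round(np.degrees(np.arctan2(v[1],v[0]))%180,1),round(1000*mu@n,2)]
    print('screw',a,b,o)
# stand & key
ims=[]
P=onz(t,198,263,.065)[:2];print('key approx',P)
for c in(t,s):
  for z in(.06,.065,.115):
    m=rect(c,P,z,0,.06,260);ims.append(m)
cv2.imwrite('pics/key.png',np.vstack([np.hstack(ims[:3]),np.hstack(ims[3:])]))
for u,v in((420,220),(419,268),(457,273)):
    H=hsv(t)[v-16:v+17,u-16:u+17]; m=((H[...,1]<70)&(H[...,2]>110)).astype(np.uint8)
    n,l,st,ce=cv2.connectedComponentsWithStats(m); i=1+np.argmax(st[1:,4])
    print('bottle',st[i],onz(t,*(ce[i]+[u-16,v-16]),.04).round(3))
E
```

```text
screw 1 1 [np.float64(89.4), np.float64(0.05), np.float64(89.9), np.float64(0.78)]
screw 1 -1 [np.float64(30.7), np.float64(0.19), np.float64(29.9), np.float64(0.29)]
screw -1 1 [np.float64(39.2), np.float64(0.14), np.float64(37.4), np.float64(-0.66)]
screw -1 -1 [np.float64(21.1), np.float64(0.47), np.float64(19.9), np.float64(-0.2)]
key approx [0.46211967 0.38406312]
bottle [  7   7  18  18 257] [ 0.587 -0.252  0.04 ]
bottle [  7   8  19  18 277] [ 0.443 -0.245  0.04 ]
bottle [  7   7  19  18 273] [ 0.431 -0.355  0.04 ]
```

View pics/key.png

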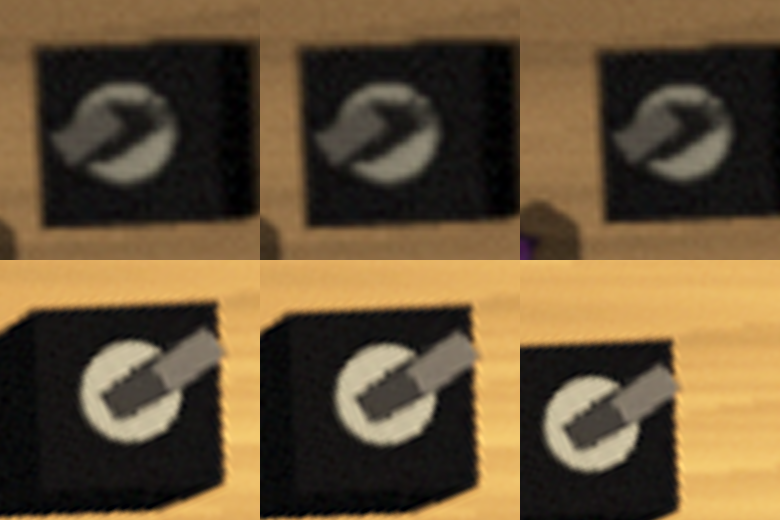

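Grey key confirmed, at about (0.460, 0.385) with its handle long axis at about −57° yaw. First move goes above it.

Call:
jog_arm(rows=[[[-0.87,-0.28,0],[0,0,0]],[[-0.87,-0.28,0],[0,0,0]],[[-0.87,-0.28,0],[0,0,0]],[[-0.87,-0.28,0],[0,0,0]],[[-0.87,-0.28,0],[0,0,0]]], hand=-1)

```text
t: 0.8
tool_pos: [0.3094, 0.4799, 0.1876]
orientation: [0.408, 3.114, -0.001]
force: [-0.2, 1.4, 0.0]
opening: 0.0928
gripper_force: 0.0
```

Call:
jog_arm(rows=[[[-0.86,-0.28,0],[0,0,0.47]],[[-0.86,-0.28,0],[0,0,0.47]],[[-0.86,-0.28,0],[0,0,0.47]],[[-0.86,-0.28,0],[0,0,0.47]],[[-0.86,-0.28,0],[0,0,0.47]]])

```text
t: 1.3
tool_pos: [0.4609, 0.3824, 0.1873]
orientation: [1.511, 2.753, -0.001]
force: [-0.6, 0.7, -0.2]
opening: 0.0926
gripper_force: 0.0
```

```bash
cat > mv.py <<'E'
from h import *
def to(x,y,z,yaw):
    """shares for a tool-down pose with tool y at yaw (deg)"""
    s=robot.read_state();R=Rn.from_rotvec(s['orientation']);a=np.radians(yaw)
    T=Rn.from_matrix(np.array([[-np.sin(a)*-1,np.cos(a),0],[-np.cos(a),np.sin(a),0],[0,0,-1]]))
    d=R.inv().apply(np.array([x,y,z])-s['tool_pos'])/.2; r=(R.inv()*T).as_rotvec()/(np.pi/2)
    print('shift',d.round(3),'turn',r.round(3)); return d,r
def st():
    s=robot.read_state();R=Rn.from_rotvec(s['orientation']).as_matrix()
    print('t%.2f'%s['t'],'pos',np.round(s['tool_pos'],4),'yaw %.1f'%np.degrees(np.arctan2(R[1,1],R[0,1])),'zax',R[:,2].round(4),'F',np.round(s['force'],1),'M',np.round(s['wrist_torque'],2),'open %.4f g %.1f'%(s['opening'],s['gripper_force']),'q6 %.2f'%s['q'][5])
E
python3 - <<'E'
from mv import *
import cv2
st(); to(.46,.385,.19,33)
k=cv2.imread('pics/key.png')[260:,520:]
h=cv2.cvtColor(k,cv2.COLOR_BGR2GRAY); hs=cv2.cvtColor(k,cv2.COLOR_BGR2HSV)
m=((h>85)&(h<150)&(hs[...,1]<60)).astype(np.uint8);m[:, :80]=0;m=cv2.morphologyEx(m,cv2.MORPH_OPEN,np.ones((9,9)))
n,l,s,c=cv2.connectedComponentsWithStats(m);print(s,c)
i=1+np.argmax(s[1:,4]);print(cv2.minAreaRect(np.argwhere(l==i)[:,::-1].astype(np.float32)))
E
```

```text
t1.30 pos [0.4609 0.3824 0.1873] yaw 32.5 zax [ 6.e-04 -8.e-04 -1.e+00] F [-0.6  0.7 -0.2] M [-0.01  0.05 -0.02] open 0.0926 g 0.0 q6 0.04Traceback (most recent call last):
  File "<stdin>", line 3, in <module>
  File "mv.py", line 5, in to
    T=Rn.from_matrix(np.array([[-np.sin(a)*-1,np.cos(a),0],[-np.cos(a),np.sin(a),0],[0,0,-1]]))
  File "scipy/spatial/transform/_rotation.pyx", line 1143, in scipy.spatial.transform._rotation.Rotation.from_matrix
ValueError: Non-positive determinant (left-handed or null coordinate frame) in rotation matrix 0: [[ 0.54463904  0.83867057  0.        ]
 [-0.83867057  0.54463904  0.        ]
 [ 0.          0.         -1.        ]].
```

```bash
sed -i 's/\[\[-np.sin(a)\*-1,np.cos(a),0\],\[-np.cos(a)/[[-np.sin(a),np.cos(a),0],[np.cos(a)/' mv.py
python3 - <<'E'
from mv import *
import cv2
to(.46,.385,.072,33)
k=cv2.imread('pics/key.png')[260:,520:]
h=cv2.cvtColor(k,cv2.COLOR_BGR2GRAY); hs=cv2.cvtColor(k,cv2.COLOR_BGR2HSV)
m=((h>85)&(h<150)&(hs[...,1]<60)).astype(np.uint8);m[:, :80]=0;m=cv2.morphologyEx(m,cv2.MORPH_OPEN,np.ones((9,9)))
n,l,s,c=cv2.connectedComponentsWithStats(m)
i=1+np.argmax(s[1:,4]);print(s[i],c[i],cv2.minAreaRect(np.argwhere(l==i)[:,::-1].astype(np.float32)))
E
```

```text
shift [0.014 0.003 0.576] turn [ 0.     0.001 -0.006]
[  94  108   58   56 1921] [123.29880271 135.16553878] ((124.87400817871094, 135.31800842285156), (37.6943473815918, 64.06773376464844), 55.304847717285156)
```

Call:
jog_arm(rows=[[[0.015,0.003,0.3],[0,0,-0.02]],[[0.015,0.003,0.45],[0,0,-0.02]],[[0.015,0.003,0.575],[0,0,-0.02]],[[0.015,0.003,0.575],[0,0,-0.02]],[[0.015,0.003,0.575],[0,0,-0.02]]])

```text
t: 1.8
tool_pos: [0.4566, 0.3879, 0.0729]
orientation: [-1.453, -2.785, 0.001]
force: [-0.5, -0.2, 1.7]
opening: 0.0929
gripper_force: 0.0
```

Call:
jog_arm(rows=[[[0,0,0],[0,0,0]],[[0,0,0],[0,0,0]],[[0,0,0],[0,0,0]],[[0,0,0],[0,0,0]],[[0,0,0],[0,0,0]]], hand=1, squeeze=45)

```text
t: 2.3
tool_pos: [0.4573, 0.3875, 0.073]
orientation: [1.454, 2.784, 0.001]
force: [-0.0, 0.6, -0.6]
opening: 0.0579
gripper_force: 0.0
```

```bash
python3 - <<'E'
from mv import *
st(); to(.46,.386,.2,34.5)
E
```

```text
t2.30 pos [0.4573 0.3875 0.073 ] yaw 34.8 zax [ 5.e-04  4.e-04 -1.e+00] F [-0.   0.6 -0.6] M [-0.   -0.    0.01] open 0.0579 g 0.0 q6 0.01
shift [-0.014  0.007 -0.635] turn [ 0.    -0.     0.004]
```

Call:
jog_arm(rows=[[[-0.012,0,0],[0,0,0]],[[-0.012,0,0],[0,0,0]],[[-0.012,0,0],[0,0,0]],[[-0.012,0,0],[0,0,0]],[[-0.012,0,0],[0,0,0]]])

```text
t: 2.8
tool_pos: [0.4585, 0.3855, 0.0725]
orientation: [1.454, 2.785, 0.0]
force: [0.8, -0.0, 1.1]
opening: 0.0178
gripper_force: 0.5
```

Call:
jog_arm(rows=[[[0,0,0],[0,0,0]],[[0,0,0],[0,0,0]],[[0,0,0],[0,0,0]]])

```text
t: 3.1
tool_pos: [0.4584, 0.3855, 0.0725]
orientation: [-1.454, -2.785, 0.0]
force: [0.2, 1.1, -0.3]
opening: 0.0155
gripper_force: 44.8
```

```bash
python3 - <<'E'
from mv import *
st()
E
```

```text
t3.10 pos [0.4584 0.3855 0.0725] yaw 34.8 zax [-1.e-04 -0.e+00 -1.e+00] F [ 0.2  1.1 -0.3] M [ 0.03 -0.02 -0.03] open 0.0155 g 44.8 q6 0.01
```

Call:
jog_arm(rows=[[[0,0,-0.2],[0,0,0]],[[0,0,-0.45],[0,0,0]],[[0,0,-0.69],[0,0,0]],[[0,0,-0.69],[0,0,0.1]],[[0,0,-0.69],[0,0,0.2]]])

```text
t: 3.6
tool_pos: [0.4596, 0.3863, 0.2134]
orientation: [1.861, 2.529, 0.007]
force: [0.3, 0.7, -1.8]
opening: 0.0157
gripper_force: 44.8
```

```bash
python3 - <<'E'
from mv import *
st(); to(.4569,.1852,.21,-35.5)
E
```

```text
t3.60 pos [0.4596 0.3863 0.2134] yaw 17.3 zax [ 0.0037  0.0026 -1.    ] F [ 0.3  0.7 -1.8] M [-0.12  0.11 -0.02] open 0.0157 g 44.8 q6 0.31
shift [-0.956 -0.312  0.014] turn [ 0.002 -0.002  0.587]
```

Call:
jog_arm(rows=[[[-0.956,-0.312,0],[0,0,0.585]],[[-0.956,-0.312,0],[0,0,0.585]],[[-0.956,-0.312,0],[0,0,0.585]],[[-0.956,-0.312,0],[0,0,0.585]],[[-0.956,-0.312,0],[0,0,0.585]]])

```text
t: 4.1
tool_pos: [0.457, 0.1792, 0.2105]
orientation: [2.662, 1.665, -0.002]
force: [1.1, 1.1, -1.2]
opening: 0.0153
gripper_force: 44.8
```

```bash
python3 - <<'E'
from mv import *
st(); to(.4569,.1852,.21,-35.5)
E
```

```text
t4.10 pos [0.457  0.1792 0.2105] yaw -26.0 zax [ 0.     -0.0022 -1.    ] F [ 1.1  1.1 -1.2] M [-0.02  0.11  0.02] open 0.0153 g 44.8 q6 0.72
shift [ 0.027 -0.014  0.002] turn [0.001 0.001 0.106]
```

Call:
jog_arm(rows=[[[0.027,-0.014,0],[0,0,0.106]],[[0.027,-0.014,0],[0,0,0.106]],[[0.027,-0.014,0],[0,0,0.106]],[[0.027,-0.014,0],[0,0,0.106]],[[0.027,-0.014,0],[0,0,0.106]]])

```text
t: 4.6
tool_pos: [0.4566, 0.1906, 0.2104]
orientation: [2.783, 1.458, -0.0]
force: [0.2, 0.8, -0.8]
opening: 0.0158
gripper_force: 44.8
```

```bash
python3 - <<'E'
from mv import *
from key import rect
st(); d=to(.4569,.1852,.21,-35.5)
s=robot.read_state();p=s['tool_pos']
t=cam('top','t2.png');c=cam('side','s2.png')
print('tcp px',proj(t,p),proj(c,p),'bot',proj(c,p-[0,0,.0625]),'headtop',proj(c,[.4569,.1852,.113]))
a=rect(t,p[:2],p[2]-.0075,0,.05,300);b=rect(c,p[:2],p[2]-.0075,0,.05,300)
u,v=map(int,proj(c,p-[0,0,.03]));k=cv2.resize(c['frame'][v-60:v+60,u-60:u+60,::-1],(600,600),interpolation=cv2.INTER_CUBIC)
for m in(a,b): cv2.circle(m,(150,150),69,(0,0,255),1)
cv2.imwrite('pics/g1.png',np.hstack([np.vstack([a,b]),k[:, :500]]))
E
```

```text
t4.60 pos [0.4566 0.1906 0.2104] yaw -34.7 zax [-3.e-04 -1.e-04 -1.e+00] F [ 0.2  0.8 -0.8] M [-0.1   0.1  -0.01] open 0.0158 g 44.8 q6 0.90
shift [-0.022  0.017  0.002] turn [-0.     0.     0.009]
tcp px (np.float64(258.7207869862039), np.float64(265.28676825963794)) (np.float64(338.85655120988457), np.float64(224.7247725737782)) bot (np.float64(338.13934489770475), np.float64(243.09712368267304)) headtop (np.float64(338.51467317635195), np.float64(251.03018842314808))
```

View pics/g1.png

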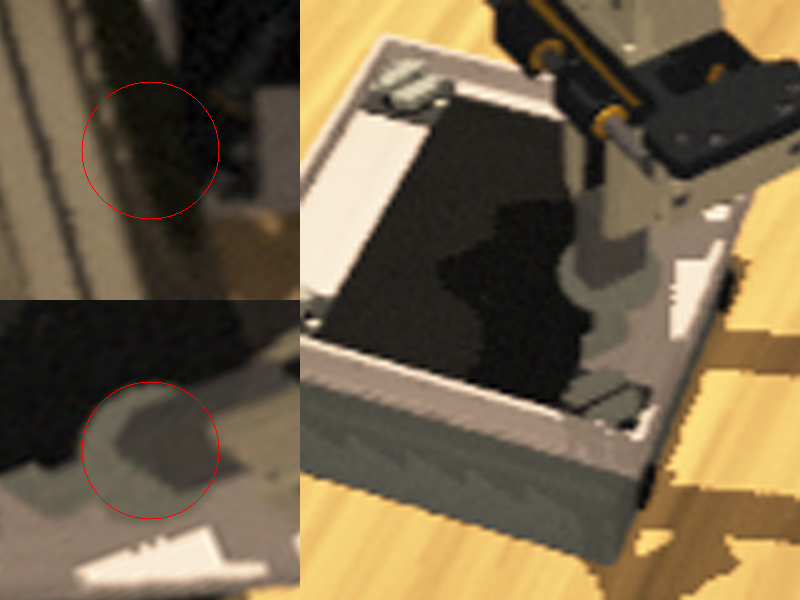

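The side view shows the key upright in the fingers with its collar concentric with the TCP to about 1 mm. I'll centre it over the (−,+) screw and lower it to just above the head.

Call:
jog_arm(rows=[[[-0.023,0.016,0.05],[0,0,0.009]],[[-0.023,0.016,0.1],[0,0,0.009]],[[-0.023,0.016,0.14],[0,0,0.009]],[[-0.023,0.016,0.14],[0,0,0.009]],[[-0.023,0.016,0.14],[0,0,0.009]]])

```text
t: 5.2
tool_pos: [0.4564, 0.1847, 0.1821]
orientation: [-2.795, -1.434, 0.001]
force: [0.5, -0.2, -0.9]
opening: 0.0154
gripper_force: 44.8
```

Call:
jog_arm(rows=[[[0,0,0],[0,0,0]],[[0,0,0],[0,0,0]]])

```text
t: 5.4
tool_pos: [0.4571, 0.1849, 0.1831]
orientation: [2.795, 1.434, 0.001]
force: [0.0, 0.6, -0.4]
opening: 0.0155
gripper_force: 44.8
```

```bash
python3 - <<'E'
from mv import *
st(); d=to(.4566,.1849,.168,-35.5)
E
```

```text
t5.40 pos [0.4571 0.1849 0.1831] yaw -35.7 zax [ 8.e-04  2.e-04 -1.e+00] F [ 0.   0.6 -0.4] M [-0.07  0.15  0.02] open 0.0155 g 44.8 q6 0.90
shift [-0.002 -0.002  0.075] turn [ 0.    -0.    -0.002]
```

Well aligned. Lowering.

Call:
jog_arm(rows=[[[0,0,0.03],[0,0,0]],[[0,0,0.045],[0,0,0]],[[0,0,0.06],[0,0,0]],[[0,0,0.07],[0,0,0]],[[0,0,0.07],[0,0,0]]])

```text
t: 5.9
tool_pos: [0.4565, 0.1847, 0.168]
orientation: [-2.795, -1.434, 0.001]
force: [0.4, 0.1, -0.6]
opening: 0.0154
gripper_force: 44.8
```

```bash
python3 - <<'E'
from mv import *
st()
E
```

```text
t5.90 pos [0.4565 0.1847 0.168 ] yaw -35.7 zax [-8.e-04 -2.e-04 -1.e+00] F [ 0.4  0.1 -0.6] M [-0.03  0.1   0.05] open 0.0154 g 44.8 q6 0.90
```

Call:
jog_arm(rows=[[[0,0,0],[0,0,0.09]],[[0,0,0],[0,0,0.18]],[[0,0,0],[0,0,0.27]],[[0,0,0],[0,0,0.36]],[[0,0,0],[0,0,0.45]]])

```text
t: 6.4
tool_pos: [0.4566, 0.1853, 0.1685]
orientation: [-3.119, -0.37, 0.0]
force: [0.0, 0.9, -3.3]
opening: 0.0156
gripper_force: 44.8
```

```bash
python3 - <<'E'
from mv import *
st();to(.4568,.1850,.168,-86.7)
E
```

```text
t6.40 pos [0.4566 0.1853 0.1685] yaw -76.5 zax [-2.e-04  9.e-04 -1.e+00] F [ 0.   0.9 -3.3] M [0.53 0.09 0.08] open 0.0156 g 44.8 q6 1.62
shift [0.001 0.002 0.002] turn [-0.001  0.     0.114]
```

Call:
jog_arm(rows=[[[0,0,0],[0,0,0.06]],[[0,0,0],[0,0,0.12]],[[0,0,0],[0,0,0.17]],[[0,0,0],[0,0,0.2]],[[0,0,0],[0,0,0.2]]])

```text
t: 6.9
tool_pos: [0.4568, 0.1853, 0.1685]
orientation: [-3.139, 0.115, -0.0]
force: [1.1, 2.5, -2.9]
opening: 0.0158
gripper_force: 44.8
```

```bash
python3 - <<'E'
from mv import *
st()
E
```

```text
t6.90 pos [0.4568 0.1853 0.1685] yaw -94.2 zax [ 2.e-04  9.e-04 -1.e+00] F [ 1.1  2.5 -2.9] M [ 0.7  -0.05  0.04] open 0.0158 g 44.8 q6 1.92
```

Call:
jog_arm(rows=[[[0,0,0],[0,0,0.03]],[[0,0,0],[0,0,0.05]],[[0,0,0],[0,0,0.05]]])

```text
t: 7.2
tool_pos: [0.4568, 0.1852, 0.1685]
orientation: [-3.132, 0.235, -0.0]
force: [0.7, 2.6, -3.4]
opening: 0.0158
gripper_force: 44.8
```

```bash
python3 - <<'E'
from mv import *
st()
E
```

```text
t7.20 pos [0.4568 0.1852 0.1685] yaw -98.6 zax [ 2.e-04  7.e-04 -1.e+00] F [ 0.7  2.6 -3.4] M [ 0.79 -0.13  0.12] open 0.0158 g 44.8 q6 2.00
```

Call:
jog_arm(rows=[[[0,0,0],[0,0,0.03]],[[0,0,0],[0,0,0.05]],[[0,0,0],[0,0,0.05]]])

```text
t: 7.5
tool_pos: [0.4569, 0.185, 0.1685]
orientation: [-3.121, 0.357, -0.001]
force: [2.3, 2.8, -5.0]
opening: 0.0156
gripper_force: 45.3
```

```bash
python3 - <<'E'
from mv import *
st()
t=cam('top');c=cam('side')
p=np.array([.4568,.185,.165]);u,v=map(int,proj(c,p));k=cv2.resize(c['frame'][v-30:v+50,u-40:u+40,::-1],(400,400),interpolation=cv2.INTER_CUBIC)
u,v=map(int,proj(t,p));k2=cv2.resize(t['frame'][v-40:v+40,u-40:u+40,::-1],(400,400),interpolation=cv2.INTER_CUBIC)
cv2.imwrite('pics/g2.png',np.hstack([k,k2]))
E
```

```text
t7.50 pos [0.4569 0.185  0.1685] yaw -103.1 zax [ 4.e-04  3.e-04 -1.e+00] F [ 2.3  2.8 -5. ] M [ 0.72 -0.32  0.48] open 0.0156 g 45.3 q6 2.08
```

View pics/g2.png

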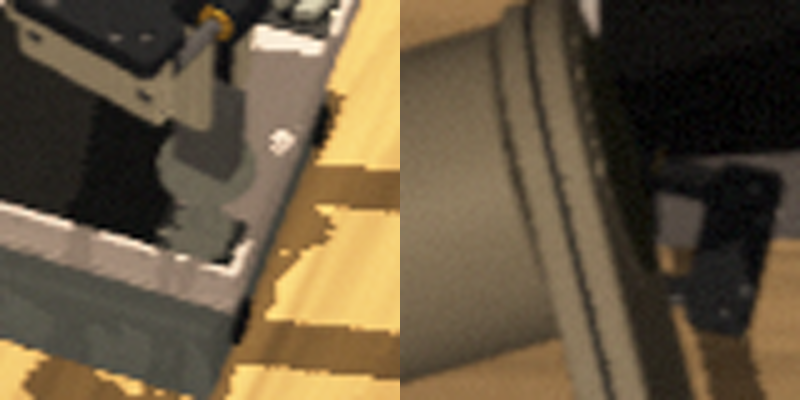

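Torque rose sharply, so this screw is at its stop. Backing off within the slot play and lifting.

Call:
jog_arm(rows=[[[0,0,0],[0,0,-0.08]],[[0,0,0],[0,0,-0.14]],[[0,0,0],[0,0,-0.14]],[[0,0,0],[0,0,-0.14]]])

```text
t: 8.0
tool_pos: [0.4567, 0.1848, 0.1687]
orientation: [-3.142, 0.019, 0.0]
force: [-1.6, 2.3, -1.7]
opening: 0.0158
gripper_force: 44.8
```

Call:
jog_arm(rows=[[[0,0,-0.05],[0,0,0]],[[0,0,-0.12],[0,0,0]],[[0,0,-0.25],[0,0,0]],[[0,0,-0.25],[0,0,0]],[[0,0,-0.25],[0,0,0]]])

```text
t: 8.5
tool_pos: [0.4576, 0.1848, 0.22]
orientation: [-3.141, 0.017, -0.004]
force: [0.1, -0.2, -1.5]
opening: 0.0156
gripper_force: 44.8
```

```bash
python3 - <<'E'
from mv import *
st();to(.4665,.0152,.215,-17.2)
E
```

```text
t8.50 pos [0.4576 0.1848 0.22  ] yaw -90.6 zax [ 2.7e-03  4.0e-04 -1.0e+00] F [ 0.1 -0.2 -1.5] M [-0.05  0.07 -0.  ] open 0.0156 g 44.8 q6 1.86
shift [0.053 0.848 0.025] turn [ 0.001 -0.002 -0.816]
```

Call:
jog_arm(rows=[[[0.053,0.848,0],[0,0,-0.45]],[[0.053,0.848,0],[0,0,-0.45]],[[0.053,0.848,0],[0,0,-0.45]],[[0.053,0.848,0],[0,0,-0.45]],[[0.053,0.848,0],[0,0,-0.45]]])

```text
t: 9.0
tool_pos: [0.465, 0.0112, 0.2174]
orientation: [2.966, 1.031, -0.003]
force: [-0.1, -0.0, -1.5]
opening: 0.0156
gripper_force: 44.8
```

Call:
jog_arm(rows=[[[0,0,0],[0,0,-0.366]],[[0,0,0],[0,0,-0.366]],[[0,0,0],[0,0,-0.366]],[[0,0,0],[0,0,-0.366]],[[0,0,0],[0,0,-0.366]]])

```text
t: 9.5
tool_pos: [0.465, 0.015, 0.2175]
orientation: [-2.552, -1.83, 0.002]
force: [0.1, 0.7, -0.7]
opening: 0.0157
gripper_force: 44.8
```

Call:
jog_arm(rows=[[[0,0,0],[0,0,0]],[[0,0,0],[0,0,0]]])

```text
t: 9.7
tool_pos: [0.4654, 0.0151, 0.2181]
orientation: [-2.557, -1.825, 0.001]
force: [-0.3, -0.4, -1.4]
opening: 0.0151
gripper_force: 44.8
```

```bash
python3 - <<'E'
from mv import *
from key import rect
st();to(.4665,.0152,.183,-17.2)
s=robot.read_state();p=s['tool_pos'];c=cam('side');t=cam('top')
b=rect(c,p[:2],p[2]-.0075,0,.05,300);cv2.circle(b,(150,150),69,(0,0,255),1)
u,v=map(int,proj(c,p-[0,0,.02]));k=cv2.resize(c['frame'][v-30:v+30,u-30:u+30,::-1],(300,300),interpolation=cv2.INTER_CUBIC)
m=rect(c,[.457,.185],.113,.0575,.022,300)
m2=rect(t,[.457,.185],.113,.0575,.022,300)
cv2.imwrite('pics/g3.png',np.vstack([np.hstack([b,k]),np.hstack([m,m2])]))
E
```

```text
t9.70 pos [0.4654 0.0151 0.2181] yaw -19.0 zax [-7.e-04 -0.e+00 -1.e+00] F [-0.3 -0.4 -1.4] M [-0.1   0.1  -0.02] open 0.0151 g 44.8 q6 0.25
shift [0.002 0.005 0.176] turn [-0.    0.   -0.02]
```

View pics/g3.png

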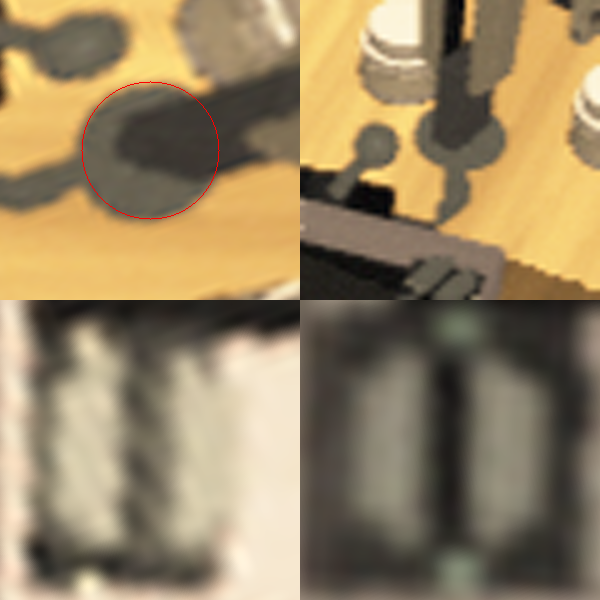

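The (−,+) screw is now home: its slot is in line with the marks. Next is (−,−).

Call:
jog_arm(rows=[[[0.003,0.006,0.06],[0,0,-0.02]],[[0.003,0.006,0.12],[0,0,-0.02]],[[0.003,0.006,0.176],[0,0,-0.02]],[[0.003,0.006,0.176],[0,0,-0.02]],[[0.003,0.006,0.176],[0,0,-0.02]]])

```text
t: 10.3
tool_pos: [0.4666, 0.0153, 0.183]
orientation: [-2.525, -1.868, 0.001]
force: [0.8, -0.3, -1.3]
opening: 0.0153
gripper_force: 44.8
```

Call:
jog_arm(rows=[[[0,0,0],[0,0,0]],[[0,0,0],[0,0,0]]])

```text
t: 10.5
tool_pos: [0.4674, 0.0153, 0.184]
orientation: [2.525, 1.868, 0.001]
force: [0.4, 0.2, -1.5]
opening: 0.0156
gripper_force: 44.8
```

```bash
python3 - <<'E'
from mv import *
st();to(.4668,.0152,.168,-17.2)
E
```

```text
t10.50 pos [0.4674 0.0153 0.184 ] yaw -17.0 zax [ 1.1e-03 -1.0e-04 -1.0e+00] F [ 0.4  0.2 -1.5] M [-0.09  0.07 -0.01] open 0.0156 g 44.8 q6 0.22
shift [-0.001 -0.003  0.08 ] turn [ 0.001 -0.     0.002]
```

Call:
jog_arm(rows=[[[0,-0.002,0.03],[0,0,0]],[[0,-0.002,0.05],[0,0,0]],[[0,-0.002,0.065],[0,0,0]],[[0,-0.002,0.075],[0,0,0]],[[0,-0.002,0.075],[0,0,0]]])

```text
t: 11.0
tool_pos: [0.4663, 0.0154, 0.1678]
orientation: [-2.525, -1.868, 0.001]
force: [0.6, 0.0, -0.7]
opening: 0.0158
gripper_force: 44.8
```

```bash
python3 - <<'E'
from mv import *
st()
E
```

```text
t11.00 pos [0.4663 0.0154 0.1678] yaw -17.0 zax [-8.e-04  1.e-04 -1.e+00] F [ 0.6  0.  -0.7] M [-0.03  0.08  0.01] open 0.0158 g 44.8 q6 0.22
```

Call:
jog_arm(rows=[[[0,0,0],[0,0,0.09]],[[0,0,0],[0,0,0.18]],[[0,0,0],[0,0,0.27]],[[0,0,0],[0,0,0.36]],[[0,0,0],[0,0,0.45]]])

```text
t: 11.5
tool_pos: [0.4666, 0.0158, 0.1683]
orientation: [-3.018, -0.871, -0.0]
force: [1.3, 1.5, -2.2]
opening: 0.0154
gripper_force: 44.8
```

Call:
jog_arm(rows=[[[0,0,0],[0,0,0.09]],[[0,0,0],[0,0,0.18]],[[0,0,0],[0,0,0.27]],[[0,0,0],[0,0,0.36]],[[0,0,0],[0,0,0.43]]])

```text
t: 12.0
tool_pos: [0.4669, 0.0159, 0.1684]
orientation: [-3.136, 0.178, -0.001]
force: [1.3, 2.5, -3.4]
opening: 0.0155
gripper_force: 44.8
```

```bash
python3 - <<'E'
from mv import *
st();to(.4666,.0153,.168,-102)
E
```

```text
t12.00 pos [0.4669 0.0159 0.1684] yaw -96.5 zax [ 7.e-04  8.e-04 -1.e+00] F [ 1.3  2.5 -3.4] M [ 0.53 -0.25  0.1 ] open 0.0155 g 44.8 q6 1.61
shift [-0.001  0.003  0.002] turn [-0.001 -0.     0.061]
```

Call:
jog_arm(rows=[[[0,0,0],[0,0,0.03]],[[0,0,0],[0,0,0.06]],[[0,0,0],[0,0,0.07]],[[0,0,0],[0,0,0.07]]])

```text
t: 12.4
tool_pos: [0.4669, 0.0157, 0.1684]
orientation: [-3.123, 0.34, -0.001]
force: [2.5, 1.3, -4.9]
opening: 0.0153
gripper_force: 45.2
```

```bash
python3 - <<'E'
from mv import *
st()
E
```

```text
t12.40 pos [0.4669 0.0157 0.1684] yaw -102.4 zax [ 6.e-04  4.e-04 -1.e+00] F [ 2.5  1.3 -4.9] M [ 0.56 -0.36  0.44] open 0.0153 g 45.2 q6 1.71
```

Stop reached. Backing off, lifting and going to (+,−).

Call:
jog_arm(rows=[[[0,0,0],[0,0,-0.08]],[[0,0,0],[0,0,-0.14]],[[0,0,0],[0,0,-0.14]],[[0,0,0],[0,0,-0.14]]])

```text
t: 12.8
tool_pos: [0.4665, 0.0153, 0.1684]
orientation: [3.141, -0.001, -0.0]
force: [-0.5, -0.2, -1.6]
opening: 0.0153
gripper_force: 44.8
```

Call:
jog_arm(rows=[[[0,0,-0.05],[0,0,0]],[[0,0,-0.12],[0,0,0]],[[0,0,-0.22],[0,0,0]],[[0,0,-0.22],[0,0,0]],[[0,0,-0.22],[0,0,0]]])

```text
t: 13.3
tool_pos: [0.4673, 0.0153, 0.2134]
orientation: [3.141, 0.002, 0.003]
force: [0.5, -0.0, -1.8]
opening: 0.0156
gripper_force: 44.8
```

```bash
python3 - <<'E'
from mv import *
st();to(.6363,.0250,.215,-27)
E
```

```text
t13.30 pos [0.4673 0.0153 0.2134] yaw -89.9 zax [ 2.2e-03 -3.0e-04 -1.0e+00] F [ 0.5 -0.  -1.8] M [ 0.03  0.18 -0.04] open 0.0156 g 44.8 q6 1.49
shift [ 0.845 -0.047 -0.006] turn [ 0.001 -0.001 -0.699]
```

Call:
jog_arm(rows=[[[0.845,-0.047,0],[0,0,-0.4]],[[0.845,-0.047,0],[0,0,-0.4]],[[0.845,-0.047,0],[0,0,-0.4]],[[0.845,-0.047,0],[0,0,-0.4]],[[0.845,-0.047,0],[0,0,-0.4]]])

```text
t: 13.8
tool_pos: [0.6364, 0.0252, 0.2092]
orientation: [-2.984, -0.979, 0.005]
force: [-0.8, 0.2, -1.7]
opening: 0.0155
gripper_force: 44.8
```

Call:
jog_arm(rows=[[[0,0,0],[0,0,-0.3]],[[0,0,0],[0,0,-0.3]],[[0,0,0],[0,0,-0.3]],[[0,0,0],[0,0,-0.3]],[[0,0,0],[0,0,-0.3]]])

```text
t: 14.3
tool_pos: [0.6348, 0.0251, 0.2121]
orientation: [-2.681, -1.638, 0.001]
force: [0.2, 0.1, -1.8]
opening: 0.0154
gripper_force: 44.8
```

Call:
jog_arm(rows=[[[0,0,0],[0,0,0]],[[0,0,0],[0,0,0]]])

```text
t: 14.5
tool_pos: [0.6354, 0.0251, 0.2123]
orientation: [-2.679, -1.64, 0.0]
force: [-0.2, 0.1, -1.6]
opening: 0.0156
gripper_force: 44.8
```

```bash
python3 - <<'E'
from mv import *
st();to(.6363,.0250,.183,-27)
E
```

```text
t14.50 pos [0.6354 0.0251 0.2123] yaw -27.0 zax [-0. -0. -1.] F [-0.2  0.1 -1.6] M [-0.05  0.15 -0.  ] open 0.0156 g 44.8 q6 0.43
shift [0.001 0.004 0.147] turn [-0.  0. -0.]
```

Call:
jog_arm(rows=[[[0.001,0.005,0.06],[0,0,0]],[[0.001,0.005,0.11],[0,0,0]],[[0.001,0.005,0.147],[0,0,0]],[[0.001,0.005,0.147],[0,0,0]],[[0.001,0.005,0.147],[0,0,0]]])

```text
t: 15.0
tool_pos: [0.6363, 0.0249, 0.1824]
orientation: [-2.677, -1.644, 0.001]
force: [-0.1, 0.2, -1.2]
opening: 0.0155
gripper_force: 44.8
```

Call:
jog_arm(rows=[[[0,0,0],[0,0,0]],[[0,0,0],[0,0,0]]])

```text
t: 15.2
tool_pos: [0.6369, 0.0249, 0.1836]
orientation: [2.677, 1.644, 0.001]
force: [0.0, 0.2, -0.2]
opening: 0.0156
gripper_force: 44.8
```

```bash
python3 - <<'E'
from mv import *
st();to(.6363,.0250,.168,-27)
E
```

```text
t15.20 pos [0.6369 0.0249 0.1836] yaw -26.9 zax [ 0.001 -0.    -1.   ] F [ 0.   0.2 -0.2] M [-0.03  0.1   0.03] open 0.0156 g 44.8 q6 0.43
shift [-0.001 -0.003  0.078] turn [ 0.001 -0.     0.001]
```

Call:
jog_arm(rows=[[[0,-0.002,0.03],[0,0,0]],[[0,-0.002,0.05],[0,0,0]],[[0,-0.002,0.065],[0,0,0]],[[0,-0.002,0.074],[0,0,0]],[[0,-0.002,0.074],[0,0,0]]])

```text
t: 15.7
tool_pos: [0.6359, 0.025, 0.1676]
orientation: [-2.677, -1.644, 0.001]
force: [-1.2, -1.4, -1.5]
opening: 0.0157
gripper_force: 44.8
```

```bash
python3 - <<'E'
from mv import *
st()
E
```

```text
t15.70 pos [0.6359 0.025  0.1676] yaw -26.9 zax [-9.e-04  0.e+00 -1.e+00] F [-1.2 -1.4 -1.5] M [-0.06  0.12  0.02] open 0.0157 g 44.8 q6 0.43
```

Seated. Turning from −27° to about −102°.

Call:
jog_arm(rows=[[[0,0,0],[0,0,0.09]],[[0,0,0],[0,0,0.18]],[[0,0,0],[0,0,0.27]],[[0,0,0],[0,0,0.36]],[[0,0,0],[0,0,0.45]]])

```text
t: 16.2
tool_pos: [0.6361, 0.0256, 0.1681]
orientation: [-3.082, -0.607, 0.0]
force: [0.1, 2.2, -1.6]
opening: 0.0153
gripper_force: 44.8
```

Call:
jog_arm(rows=[[[0,0,0],[0,0,0.09]],[[0,0,0],[0,0,0.18]],[[0,0,0],[0,0,0.27]],[[0,0,0],[0,0,0.32]],[[0,0,0],[0,0,0.32]]])

```text
t: 16.7
tool_pos: [0.6364, 0.0257, 0.1682]
orientation: [-3.136, 0.171, -0.0]
force: [0.9, 2.9, -1.7]
opening: 0.0157
gripper_force: 44.8
```

```bash
python3 - <<'E'
from mv import *
st()
E
```

```text
t16.70 pos [0.6364 0.0257 0.1682] yaw -96.2 zax [ 4.e-04  1.e-03 -1.e+00] F [ 0.9  2.9 -1.7] M [ 0.75 -0.02  0.01] open 0.0157 g 44.8 q6 1.64
```

Call:
jog_arm(rows=[[[0,0,0],[0,0,0.03]],[[0,0,0],[0,0,0.06]],[[0,0,0],[0,0,0.08]],[[0,0,0],[0,0,0.08]]])

```text
t: 17.1
tool_pos: [0.6364, 0.0255, 0.1681]
orientation: [-3.12, 0.362, -0.001]
force: [1.8, 1.1, -3.3]
opening: 0.0157
gripper_force: 45.4
```

```bash
python3 - <<'E'
from mv import *
st()
E
```

```text
t17.10 pos [0.6364 0.0255 0.1681] yaw -103.2 zax [ 4.e-04  5.e-04 -1.e+00] F [ 1.8  1.1 -3.3] M [ 0.67 -0.31  0.55] open 0.0157 g 45.4 q6 1.76
```

Third screw at its stop. Lifting out and checking all the screws on the way to the stand.

Call:
jog_arm(rows=[[[0,0,0],[0,0,-0.08]],[[0,0,0],[0,0,-0.15]],[[0,0,0],[0,0,-0.15]],[[0,0,0],[0,0,-0.15]]])

```text
t: 17.5
tool_pos: [0.6361, 0.0251, 0.1681]
orientation: [-3.141, 0.0, 0.0]
force: [-0.7, 1.4, -1.1]
opening: 0.0155
gripper_force: 44.8
```

Call:
jog_arm(rows=[[[0,0,-0.05],[0,0,0]],[[0,0,-0.12],[0,0,0]],[[0,0,-0.25],[0,0,0]],[[0,0,-0.25],[0,0,0]],[[0,0,-0.25],[0,0,0]]])

```text
t: 18.0
tool_pos: [0.6373, 0.0247, 0.2198]
orientation: [3.141, 0.002, 0.005]
force: [0.4, -0.6, -1.6]
opening: 0.0155
gripper_force: 44.8
```

```bash
python3 - <<'E'
from mv import *
st();to(.4588,.3855,.215,34.8)
E
```

```text
t18.00 pos [0.6373 0.0247 0.2198] yaw -89.9 zax [ 3.3e-03 -4.0e-04 -1.0e+00] F [ 0.4 -0.6 -1.6] M [-0.02  0.12  0.04] open 0.0155 g 44.8 q6 1.53
shift [-0.89  -1.805  0.02 ] turn [ 2.000e-03 -1.000e-03 -1.386e+00]
```

Call:
jog_arm(rows=[[[-0.45,-0.9,0],[0,0,-0.46]],[[-0.45,-0.9,0],[0,0,-0.46]],[[-0.45,-0.9,0],[0,0,-0.46]],[[-0.45,-0.9,0],[0,0,-0.46]],[[-0.45,-0.9,0],[0,0,-0.46]]])

```text
t: 18.5
tool_pos: [0.5424, 0.2099, 0.2168]
orientation: [-2.929, -1.129, 0.003]
force: [1.6, 0.9, -1.0]
opening: 0.0153
gripper_force: 44.8
```

```bash
python3 - <<'E'
from mv import *
st();to(.4588,.3855,.215,34.8)
E
```

```text
t18.50 pos [0.5424 0.2099 0.2168] yaw -47.8 zax [-0.0026  0.0015 -1.    ] F [ 1.6  0.9 -1. ] M [-0.06  0.08 -0.01] open 0.0153 g 44.8 q6 1.11
shift [ 0.279 -0.931  0.012] turn [-0.002 -0.001 -0.918]
```

Call:
jog_arm(rows=[[[0.279,-0.931,0],[0,0,-0.46]],[[0.279,-0.931,0],[0,0,-0.46]],[[0.279,-0.931,0],[0,0,-0.46]],[[0.279,-0.931,0],[0,0,-0.46]],[[0.279,-0.931,0],[0,0,-0.46]]])

```text
t: 19.0
tool_pos: [0.4606, 0.3856, 0.2164]
orientation: [-2.341, -2.091, 0.003]
force: [-0.6, 0.3, -1.6]
opening: 0.0154
gripper_force: 44.8
```

Call:
jog_arm(rows=[[[0,0,0],[0,0,-0.455]],[[0,0,0],[0,0,-0.455]],[[0,0,0],[0,0,-0.455]],[[0,0,0],[0,0,-0.455]],[[0,0,0],[0,0,-0.455]]])

```text
t: 19.5
tool_pos: [0.4637, 0.3808, 0.2165]
orientation: [-1.47, -2.775, 0.003]
force: [-0.7, 0.3, -1.4]
opening: 0.0152
gripper_force: 44.8
```

Call:
jog_arm(rows=[[[0,0,0],[0,0,0]],[[0,0,0],[0,0,0]],[[0,0,0],[0,0,0]]])

```text
t: 19.8
tool_pos: [0.4641, 0.3811, 0.2176]
orientation: [-1.482, -2.77, 0.001]
force: [-0.3, 0.4, -1.6]
opening: 0.0156
gripper_force: 44.8
```

```bash
python3 - <<'E'
from mv import *
from key import rect
st();to(.4588,.3855,.14,34.8)
t=cam('top','t4.png');c=cam('side','s4.png')
th=.0575;C=np.array([.5467,.1052])
ex=np.array([np.cos(th),np.sin(th)]);ey=np.array([-ex[1],ex[0]])
r=[rect(t,C+.085*(a*ex+b*ey),.113,th,.022,195) for a,b in((1,1),(1,-1),(-1,1),(-1,-1))]
p=robot.read_state()['tool_pos']
k=[rect(t,p[:2],.06,0,.06,260),rect(c,p[:2],.06,0,.06,260),rect(c,p[:2],p[2]-.0075,0,.06,260)]
cv2.circle(k[2],(130,130),50,(0,0,255),1)
for q in k[:2]: cv2.circle(q,(130,130),34,(0,0,255),1)
cv2.imwrite('pics/g4.png',np.vstack([np.hstack(r),np.hstack(k)]))
E
```

```text
t19.80 pos [0.4641 0.3811 0.2176] yaw 33.7 zax [-6.e-04 -5.e-04 -1.e+00] F [-0.3  0.4 -1.6] M [-0.04 -0.02  0.04] open 0.0156 g 44.8 q6 0.01
shift [ 0.033 -0.01   0.388] turn [-0.     0.    -0.012]
```

View pics/g4.png

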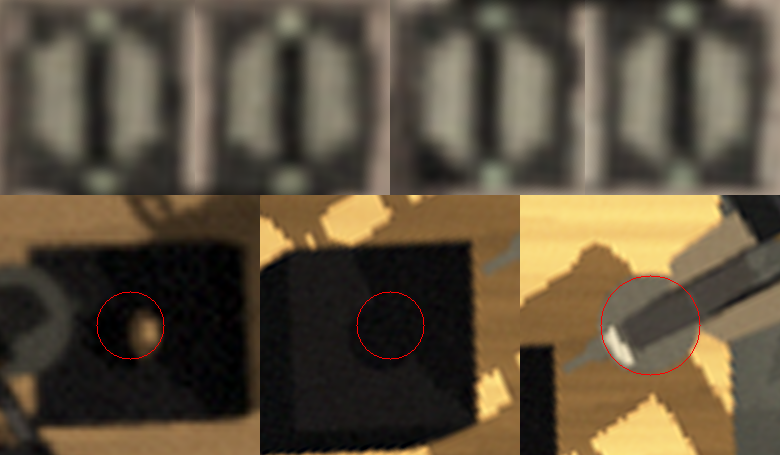

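All four slots are in line with the marks and the key is concentric in the hand. Lowering it into the stand.

Call:
jog_arm(rows=[[[0.029,-0.008,0.1],[0,0,-0.01]],[[0.029,-0.008,0.25],[0,0,-0.01]],[[0.029,-0.008,0.35],[0,0,-0.01]],[[0.029,-0.008,0.35],[0,0,-0.01]],[[0.029,-0.008,0.35],[0,0,-0.01]]])

```text
t: 20.4
tool_pos: [0.4596, 0.3852, 0.1484]
orientation: [-1.457, -2.783, 0.001]
force: [0.3, 0.0, -1.2]
opening: 0.0155
gripper_force: 44.8
```

Call:
jog_arm(rows=[[[0,0,0],[0,0,0]],[[0,0,0],[0,0,0]],[[0,0,0],[0,0,0]]])

```text
t: 20.7
tool_pos: [0.4604, 0.3857, 0.1495]
orientation: [1.456, 2.783, 0.003]
force: [-0.9, -0.3, -1.2]
opening: 0.0159
gripper_force: 44.8
```

```bash
python3 - <<'E'
from mv import *
st();to(.4595,.385,.0735,34.8)
E
```

```text
t20.70 pos [0.4604 0.3857 0.1495] yaw 34.7 zax [ 0.0017  0.0012 -1.    ] F [-0.9 -0.3 -1.2] M [-0.06 -0.03 -0.01] open 0.0159 g 44.8 q6 0.01
shift [-0.    -0.006  0.38 ] turn [ 0.001 -0.    -0.001]
```

Call:
jog_arm(rows=[[[0,-0.003,0.06],[0,0,0]],[[0,-0.003,0.1],[0,0,0]],[[0,-0.003,0.14],[0,0,0]],[[0,-0.003,0.18],[0,0,0]],[[0,-0.003,0.18],[0,0,0]]])

```text
t: 21.2
tool_pos: [0.4582, 0.3841, 0.1099]
orientation: [-1.456, -2.782, 0.005]
force: [-0.6, -0.6, -1.1]
opening: 0.0152
gripper_force: 44.8
```

```bash
python3 - <<'E'
from mv import *
st();to(.4595,.385,.0735,34.8)
E
```

```text
t21.20 pos [0.4582 0.3841 0.1099] yaw 34.8 zax [-0.0027 -0.0019 -1.    ] F [-0.6 -0.6 -1.1] M [-0.08  0.05  0.07] open 0.0152 g 44.8 q6 0.01
shift [-0.     0.009  0.182] turn [-0.002  0.    -0.001]
```

In the hole (blade edge about 47 mm above the bench, no force). Lowering to the collar and releasing.

Call:
jog_arm(rows=[[[0,0,0.06],[0,0,0]],[[0,0,0.11],[0,0,0]],[[0,0,0.15],[0,0,0]],[[0,0,0.18],[0,0,0]],[[0,0,0.18],[0,0,0]]])

```text
t: 21.7
tool_pos: [0.4585, 0.3843, 0.0746]
orientation: [-1.456, -2.783, 0.003]
force: [-0.4, 0.1, -1.2]
opening: 0.0153
gripper_force: 44.8
```

```bash
python3 - <<'E'
from mv import *
st()
E
```

```text
t21.70 pos [0.4585 0.3843 0.0746] yaw 34.7 zax [-0.0018 -0.0013 -1.    ] F [-0.4  0.1 -1.2] M [-0.08  0.01 -0.02] open 0.0153 g 44.8 q6 0.01
```

Call:
jog_arm(rows=[[[0,0,0.009],[0,0,0]],[[0,0,0.009],[0,0,0]],[[0,0,0.009],[0,0,0]]])

```text
t: 22.0
tool_pos: [0.4595, 0.3851, 0.0748]
orientation: [1.456, 2.783, 0.001]
force: [-0.0, -0.0, -0.9]
opening: 0.0155
gripper_force: 44.8
```

Call:
jog_arm(rows=[[[0,0,0],[0,0,0]],[[0,0,0],[0,0,0]],[[0,0,0],[0,0,0]],[[0,0,0],[0,0,0]],[[0,0,0],[0,0,0]]], hand=-1)

```text
t: 22.5
tool_pos: [0.4593, 0.3849, 0.0745]
orientation: [1.457, 2.783, 0.0]
force: [0.7, -0.0, 0.8]
opening: 0.0514
gripper_force: 0.0
```

Call:
jog_arm(rows=[[[0,0,0],[0,0,0]],[[0,0,0],[0,0,0]],[[0,0,0],[0,0,0]],[[0,0,0],[0,0,0]]])

```text
t: 22.9
tool_pos: [0.4592, 0.3849, 0.0743]
orientation: [-1.457, -2.784, 0.0]
force: [-0.4, -0.4, 1.1]
opening: 0.0831
gripper_force: 0.0
```

Call:
jog_arm(rows=[[[0,0,-0.1],[0,0,0]],[[0,0,-0.3],[0,0,0]],[[0,0,-0.5],[0,0,0]],[[0,0,-0.7],[0,0,0]],[[0,0,-0.7],[0,0,0]]])

```text
t: 23.4
tool_pos: [0.4622, 0.387, 0.2223]
orientation: [1.454, 2.779, 0.016]
force: [0.2, 1.3, -0.1]
opening: 0.0928
gripper_force: 0.0
```

```bash
python3 - <<'E'
from mv import *
st()
t=cam('top');c=cam('side')
for u,v in((420,220),(419,268),(457,273)):
    H=cv2.cvtColor(t['frame'],cv2.COLOR_RGB2HSV)[v-16:v+17,u-16:u+17]; m=((H[...,1]<70)&(H[...,2]>110)).astype(np.uint8)
    n,l,s,ce=cv2.connectedComponentsWithStats(m); i=1+np.argmax(s[1:,4])
    print('bottle',s[i],onz(t,*(ce[i]+[u-16,v-16]),.04).round(4))
k=cv2.resize(c['frame'][270:370,250:350,::-1],(400,400))
k2=cv2.resize(c['frame'][120:220,320:420,::-1],(400,400),interpolation=cv2.INTER_CUBIC)
k3=cv2.resize(t['frame'][195:295,335:485,::-1],(600,200)[::1],interpolation=cv2.INTER_CUBIC) 
k3=np.pad(k3,((0,0),(0,200),(0,0)))
cv2.imwrite('pics/g5.png',np.vstack([np.hstack([k,k2]),k3]))
E
```

```text
t23.40 pos [0.4622 0.387  0.2223] yaw 34.8 zax [ 0.0095  0.0067 -0.9999] F [ 0.2  1.3 -0.1] M [-0.03  0.04  0.03] open 0.0928 g 0.0 q6 0.01
bottle [  6   7  19  18 259] [ 0.5869 -0.2521  0.04  ]
bottle [  7   8  19  18 279] [ 0.4433 -0.2447  0.04  ]
bottle [  7   7  19  18 281] [ 0.4314 -0.3546  0.04  ]
```

View pics/g5.png

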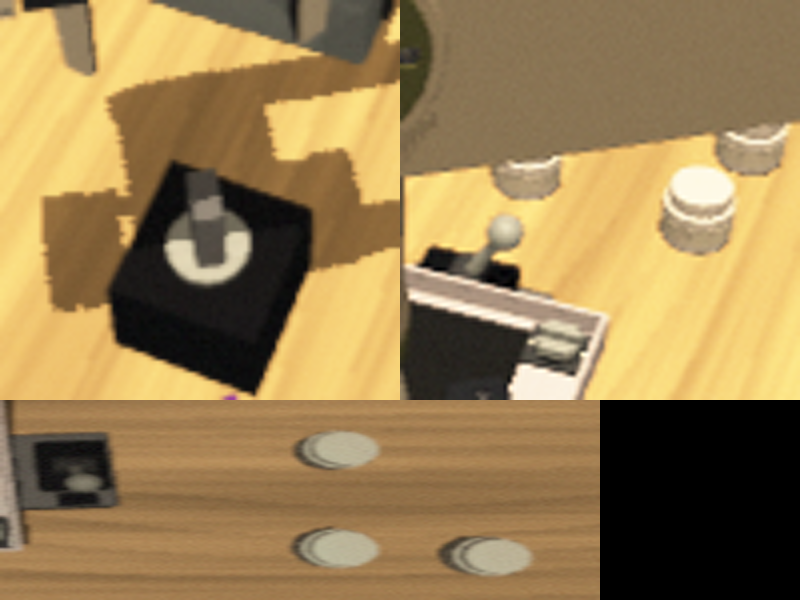

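The key stands upright in its stand, released. The three squat bottles haven't moved. Next I go to bottle B at (0.443, −0.245), closing along x.

Call:
jog_arm(rows=[[[-0.83,-0.63,0],[0,0,0]],[[-0.83,-0.63,0],[0,0,0]],[[-0.83,-0.63,0],[0,0,0]],[[-0.83,-0.63,0],[0,0,0]],[[-0.83,-0.63,0],[0,0,0]]])

```text
t: 24.0
tool_pos: [0.4491, 0.1722, 0.2121]
orientation: [-1.461, -2.779, 0.006]
force: [0.8, -0.4, -0.4]
opening: 0.0928
gripper_force: 0.0
```

Call:
jog_arm(rows=[[[-0.83,-0.63,0],[0,0,0]],[[-0.83,-0.63,0],[0,0,0]],[[-0.83,-0.63,0],[0,0,0]],[[-0.83,-0.63,0],[0,0,0]],[[-0.83,-0.63,0],[0,0,0]]])

```text
t: 24.5
tool_pos: [0.4403, -0.0354, 0.2126]
orientation: [-1.462, -2.778, 0.003]
force: [0.8, 0.4, 0.2]
opening: 0.0931
gripper_force: 0.0
```

Call:
jog_arm(rows=[[[-0.83,-0.63,0],[0,0,0.35]],[[-0.83,-0.63,0],[0,0,0.35]],[[-0.83,-0.63,0],[0,0,0.35]],[[-0.83,-0.63,0],[0,0,0.35]],[[-0.83,-0.63,0],[0,0,0.35]]])

```text
t: 25.0
tool_pos: [0.4317, -0.2429, 0.2124]
orientation: [-2.164, -2.274, 0.002]
force: [-0.1, 0.2, -0.4]
opening: 0.0929
gripper_force: 0.0
```

Call:
jog_arm(rows=[[[0,0,0],[0,0,0]],[[0,0,0],[0,0,0]]])

```text
t: 25.2
tool_pos: [0.4327, -0.2381, 0.2133]
orientation: [-2.154, -2.284, -0.001]
force: [-0.2, -0.8, -0.0]
opening: 0.0933
gripper_force: 0.0
```

```bash
cat > bot.py <<'E'
from mv import *
def bottles(c,save=None):
    H=cv2.cvtColor(c['frame'],cv2.COLOR_RGB2HSV); m=((H[...,1]<70)&(H[...,2]>110)).astype(np.uint8)
    n,l,s,ce=cv2.connectedComponentsWithStats(m)
    for i in range(1,n):
        if 150<s[i,4]<450:
            p=onz(c,*ce[i],.044)
            print('blob',s[i],ce[i].round(1),p.round(4))
E
python3 - <<'E'
from bot import *
st();to(.443,-.245,.12,3.3)
bottles(cam('top'))
E
```

```text
t25.20 pos [ 0.4327 -0.2381  0.2133] yaw 3.3 zax [-0.0013  0.0019 -1.    ] F [-0.2 -0.8 -0. ] M [-0.08  0.09  0.02] open 0.0933 g 0.0 q6 -0.67
shift [-0.038  0.05   0.466] turn [-0.001 -0.001  0.   ]
blob [275  57  39  30 306] [294.   68.9] [1.0604 0.1214 0.044 ]
blob [484  58  31  24 167] [499.7  68.1] [ 1.0656 -0.5264  0.044 ]
blob [557  59  30  25 211] [573.7  68.6] [ 1.0649 -0.7617  0.044 ]
blob [411 211  18  18 261] [419.3 219.4] [ 0.5865 -0.2511  0.044 ]
blob [136 366  22  20 172] [146.8 371.8] [0.1684 0.5158 0.044 ]
```

```bash
cat >> bot.py <<'E'
def side(c,lo=40,hi=600):
    H=cv2.cvtColor(c['frame'],cv2.COLOR_RGB2HSV); m=((H[...,1]<75)&(H[...,2]>90)).astype(np.uint8)
    m[:, :330]=0; m[:120]=0; m[240:]=0
    n,l,s,ce=cv2.connectedComponentsWithStats(m)
    for i in range(1,n):
        if lo<s[i,4]<hi: print('side',s[i],onz(c,*ce[i],.026).round(4))
E
python3 - <<'E'
from bot import *
c=cam('side');side(c,20)
for b in([.5865,-.2511],[.443,-.2447],[.431,-.3546]): print(np.round(proj(c,[*b,.024]),1),end=' ')
E
```

```text
side [405 143  11  12  59] [ 0.4277 -0.3897  0.026 ]
side [343 149  17  15 166] [ 0.5938 -0.2704  0.026 ]
side [391 167  12   6  37] [ 0.4398 -0.2604  0.026 ]
[351.5 159.6] [393.9 172.4] [407.5 153.2]
```

Call:
jog_arm(rows=[[[-0.035,0.05,0.1],[0,0,0]],[[-0.035,0.05,0.3],[0,0,0]],[[-0.035,0.05,0.5],[0,0,0]],[[-0.035,0.05,0.55],[0,0,0]],[[-0.035,0.05,0.55],[0,0,0]]])

```text
t: 25.8
tool_pos: [0.442, -0.2442, 0.1029]
orientation: [-2.153, -2.283, 0.001]
force: [-0.4, 0.2, -0.9]
opening: 0.0929
gripper_force: 0.0
```

Call:
jog_arm(rows=[[[0,0,0],[0,0,0]],[[0,0,0],[0,0,0]]])

```text
t: 26.0
tool_pos: [0.4446, -0.247, 0.1071]
orientation: [2.154, 2.281, 0.001]
force: [0.3, -0.7, 0.3]
opening: 0.0932
gripper_force: 0.0
```

```bash
python3 - <<'E'
from bot import *
st();to(.443,-.245,.021,3.3)
E
```

```text
t26.00 pos [ 0.4446 -0.247   0.1071] yaw 3.3 zax [ 0.0034 -0.0023 -1.    ] F [ 0.3 -0.7  0.3] M [-0.07  0.07  0.02] open 0.0932 g 0.0 q6 -0.67
shift [ 0.011 -0.009  0.43 ] turn [ 0.002  0.002 -0.   ]
```

Call:
jog_arm(rows=[[[0.005,0,0.15],[0,0,0]],[[0.005,0,0.28],[0,0,0]],[[0.005,0,0.38],[0,0,0]],[[0.005,0,0.42],[0,0,0]],[[0.005,0,0.42],[0,0,0]]])

```text
t: 26.5
tool_pos: [0.4429, -0.2452, 0.0206]
orientation: [-2.157, -2.283, 0.0]
force: [-0.1, -0.3, 0.5]
opening: 0.0929
gripper_force: 0.0
```

Call:
jog_arm(rows=[[[0,0,0],[0,0,0]],[[0,0,0],[0,0,0]],[[0,0,0],[0,0,0]],[[0,0,0],[0,0,0]],[[0,0,0],[0,0,0]]], hand=1, squeeze=15)

```text
t: 27.0
tool_pos: [0.4431, -0.2453, 0.0207]
orientation: [2.157, 2.283, 0.0]
force: [1.1, 0.0, -0.2]
opening: 0.0574
gripper_force: 0.0
```

Call:
jog_arm(rows=[[[0,0,0],[0,0,0]],[[0,0,0],[0,0,0]],[[0,0,0],[0,0,0]]])

```text
t: 27.3
tool_pos: [0.4428, -0.2451, 0.0203]
orientation: [-2.157, -2.283, 0.0]
force: [0.7, 0.2, -0.5]
opening: 0.0337
gripper_force: 0.0
```

```bash
python3 - <<'E'
from bot import *
st()
E
```

```text
t27.30 pos [ 0.4428 -0.2451  0.0203] yaw 3.3 zax [-1.e-04  1.e-04 -1.e+00] F [ 0.7  0.2 -0.5] M [-0.03  0.09  0.  ] open 0.0337 g 0.0 q6 -0.66
```

The fingers closed on nothing, so the bottle isn't there. I'll rise with the fingers closed, move aside and look again.

Call:
jog_arm(rows=[[[0,0,-0.2],[0,0,0]],[[0,0,-0.45],[0,0,0]],[[0,0,-0.7],[0,0,0]],[[0,0,-0.95],[0,0,0]],[[0,0,-0.95],[0,0,0]]])

```text
t: 27.8
tool_pos: [0.4465, -0.2477, 0.2192]
orientation: [2.148, 2.274, 0.003]
force: [0.4, 0.2, 0.5]
opening: 0.0004
gripper_force: 0.0
```

Call:
jog_arm(rows=[[[0.9,0,0],[0,0,0]],[[0.9,0,0],[0,0,0]],[[0.9,0,0],[0,0,0]],[[0.9,0,0],[0,0,0]],[[0.9,0,0],[0,0,0]]], hand=-1)

```text
t: 28.3
tool_pos: [0.4324, -0.0623, 0.21]
orientation: [-2.152, -2.288, -0.001]
force: [0.7, -0.9, -0.3]
opening: 0.0359
gripper_force: 0.0
```

```bash
python3 - <<'E'
from bot import *
st();t=cam('top','t6.png');c=cam('side','s6.png')
bottles(t);side(c,20)
cv2.imwrite('pics/g6.png',np.vstack([cv2.resize(t['frame'][190:330,330:530,::-1],(600,300)),cv2.resize(c['frame'][110:250,320:520,::-1],(600,300))]))
E
```

```text
t28.30 pos [ 0.4324 -0.0623  0.21  ] yaw 3.5 zax [ 2.e-04  1.e-03 -1.e+00] F [ 0.7 -0.9 -0.3] M [-0.07  0.04 -0.04] open 0.0359 g 0.0 q6 -0.32
blob [411 211  18  18 258] [419.4 219.4] [ 0.5864 -0.2511  0.044 ]
blob [ 39 256  30  25 446] [ 51.2 268.4] [0.4484 0.8059 0.044 ]
side [400 143  16  15 150] [ 0.4345 -0.3751  0.026 ]
side [343 149  17  14 162] [ 0.5935 -0.2708  0.026 ]
side [386 162  18  15 178] [ 0.4457 -0.2622  0.026 ]
```

View pics/g6.png

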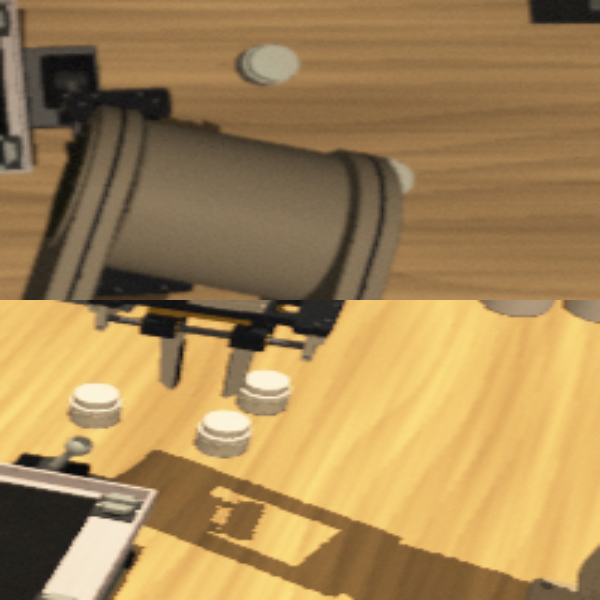

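```bash
python3 - <<'E'
from bot import *
c=cam('side');t=cam('top')
for f in('side0','s2','s4','s6'):
    print(f);c['frame']=cv2.imread('pics/%s.png'%f)[:,:,::-1].copy();side(c,20)
s=robot.read_state();print(s['tool_pos'],proj(c,s['tool_pos']))
for f in('top0','t4','t6'):
    print(f);t['frame']=cv2.imread('pics/%s.png'%f)[:,:,::-1].copy();bottles(t)
E
```

```text
side0
side [400 143  16  14 139] [ 0.4344 -0.377   0.026 ]
side [344 149  16  15 147] [ 0.5944 -0.2726  0.026 ]
side [386 162  17  15 161] [ 0.4465 -0.2644  0.026 ]
side [336 174  14  14  77] [ 0.5724 -0.1482  0.026 ]
s2
side [400 143  16  15 157] [ 0.4344 -0.3743  0.026 ]
side [330 152  24   5  49] [ 0.6245 -0.261   0.026 ]
side [386 162  18  15 179] [ 0.446 -0.262  0.026]
side [330 212  38  28 518] [0.4815 0.0293 0.026 ]
s4
side [400 149  17   9  74] [ 0.4264 -0.3544  0.026 ]
side [344 157  17   7  59] [ 0.5815 -0.2476  0.026 ]
side [386 162  18  15 199] [ 0.4455 -0.2601  0.026 ]
s6
side [400 143  16  15 150] [ 0.4345 -0.3751  0.026 ]
side [343 149  17  14 162] [ 0.5935 -0.2708  0.026 ]
side [386 162  18  15 178] [ 0.4457 -0.2622  0.026 ]
[ 0.43267287 -0.06632177  0.21007915] (np.float64(385.1810505884388), np.float64(160.0414549541537))
top0
blob [256 211   8  47 225] [259.8 235.3] [0.5408 0.2159 0.044 ]
blob [411 211  18  18 257] [419.4 219.4] [ 0.5863 -0.2511  0.044 ]
blob [ 39 255  30  26 439] [ 51.  268.3] [0.4486 0.8064 0.044 ]
blob [ 76 256  30  25 449] [ 88.3 268.6] [0.4475 0.7011 0.044 ]
blob [410 260  19  18 278] [419.  268.8] [ 0.4435 -0.2437  0.044 ]
blob [448 264  19  19 270] [457.2 272.9] [ 0.4315 -0.3536  0.044 ]
t4
blob [561  59  30  25 235] [575.9  68.8] [ 1.0642 -0.7688  0.044 ]
blob [543  70  29  20 152] [559.4  80. ] [ 1.0261 -0.7121  0.044 ]
blob [411 211  18  18 257] [419.4 219.4] [ 0.5865 -0.2511  0.044 ]
blob [410 260  19  18 280] [419.  268.8] [ 0.4434 -0.2437  0.044 ]
blob [448 264  19  19 281] [457.  272.9] [ 0.4314 -0.3531  0.044 ]
t6
blob [411 211  18  18 258] [419.4 219.4] [ 0.5864 -0.2511  0.044 ]
blob [ 39 256  30  25 446] [ 51.2 268.4] [0.4484 0.8059 0.044 ]
```

The bottle never moved, and the tips seem to sit higher than the reported TCP. In the last crop they end around row 151, where the projected TCP is at row 159. I'll measure that offset.

```bash
python3 - <<'E'
from bot import *
st();c=cam('side','s7.png');t=cam('top','t7.png')
s=robot.read_state();p=np.array(s['tool_pos']);R=Rn.from_rotvec(s['orientation']).as_matrix();y=R[:,1]
x0,y0,k=340,110,8
im=cv2.resize(c['frame'][y0:y0+72,x0:x0+98,::-1],None,fx=k,fy=k,interpolation=cv2.INTER_CUBIC)
for dz,col in((0,(0,0,255)),(.02,(0,255,0)),(.04,(255,0,0))):
    for sg in(-1,1):
        u,v=proj(c,p+[0,0,dz]+sg*y*s['opening']/2);cv2.circle(im,(int((u-x0+.5)*k),int((v-y0+.5)*k)),3,col,-1)
cv2.imwrite('pics/g7.png',im)
E
```

```text
t28.50 pos [ 0.4327 -0.0663  0.2101] yaw 3.2 zax [-3.e-04 -4.e-04 -1.e+00] F [-0.4  0.8  0.2] M [-0.07  0.07  0.01] open 0.0520 g 0.0 q6 -0.33
```

View pics/g7.png

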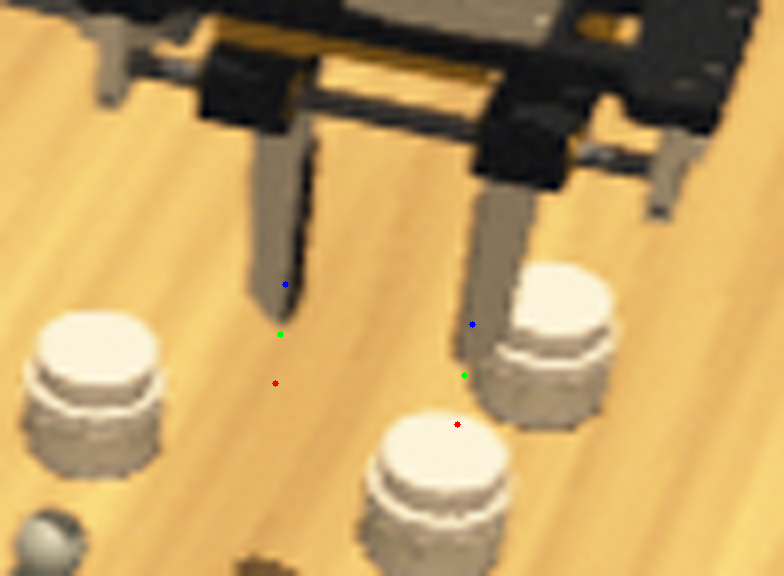

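The real tips end about 25 mm above the reported TCP, so the fingers passed over the cap. I'll aim 25 mm lower for the bottles.

```bash
python3 - <<'E'
from bot import *
to(.443,-.244,.10,3.3)
E
```

```text
shift [-0.889  0.003  0.551] turn [-0.     0.    -0.002]
```

Call:
jog_arm(rows=[[[-0.3,0.003,0],[0,0,0]],[[-0.6,0.003,0.1],[0,0,0]],[[-0.889,0.003,0.3],[0,0,0]],[[-0.889,0.003,0.5],[0,0,0]],[[-0.889,0.003,0.55],[0,0,0]]])

```text
t: 29.1
tool_pos: [0.4417, -0.2461, 0.0975]
orientation: [-2.161, -2.278, 0.001]
force: [0.5, 0.6, -0.1]
opening: 0.0927
gripper_force: 0.0
```

Call:
jog_arm(rows=[[[0,0,0],[0,0,0]],[[0,0,0],[0,0,0]],[[0,0,0],[0,0,0]]])

```text
t: 29.4
tool_pos: [0.4445, -0.2434, 0.1026]
orientation: [2.155, 2.282, 0.001]
force: [0.0, -0.5, -0.5]
opening: 0.0929
gripper_force: 0.0
```

```bash
python3 - <<'E'
from bot import *
st();to(.443,-.244,-.005,3.3)
E
```

```text
t29.40 pos [ 0.4445 -0.2434  0.1026] yaw 3.3 zax [ 0.0025 -0.0015 -1.    ] F [ 0.  -0.5 -0.5] M [-0.06  0.07 -0.01] open 0.0929 g 0.0 q6 -0.66
shift [-0.002 -0.009  0.538] turn [ 0.002  0.001 -0.   ]
```

Call:
jog_arm(rows=[[[-0.003,-0.004,0.15],[0,0,0]],[[-0.003,-0.004,0.3],[0,0,0]],[[-0.003,-0.004,0.42],[0,0,0]],[[-0.003,-0.004,0.5],[0,0,0]],[[-0.003,-0.004,0.53],[0,0,0]]])

```text
t: 29.9
tool_pos: [0.4431, -0.243, -0.0053]
orientation: [2.156, 2.285, 0.0]
force: [-0.5, -0.0, 0.3]
opening: 0.093
gripper_force: 0.0
```

Call:
jog_arm(rows=[[[0,0,0],[0,0,0]],[[0,0,0],[0,0,0]],[[0,0,0],[0,0,0]],[[0,0,0],[0,0,0]],[[0,0,0],[0,0,0]]], hand=1, squeeze=15)

```text
t: 30.4
tool_pos: [0.443, -0.2439, -0.005]
orientation: [2.157, 2.283, 0.0]
force: [-0.9, 0.2, -0.9]
opening: 0.0577
gripper_force: 0.0
```

Call:
jog_arm(rows=[[[0,0,0],[0,0,0]],[[0,0,0],[0,0,0]],[[0,0,0],[0,0,0]]])

```text
t: 30.7
tool_pos: [0.443, -0.2439, -0.0051]
orientation: [2.157, 2.283, 0.0]
force: [-0.5, 0.3, 5.6]
opening: 0.0554
gripper_force: 15.0
```

```bash
python3 - <<'E'
from bot import *
st()
E
```

```text
t30.70 pos [ 0.443  -0.2439 -0.0051] yaw 3.3 zax [ 7.e-04 -5.e-04 -1.e+00] F [-0.5  0.3  5.6] M [ 0.02  0.13 -0.04] open 0.0554 g 15.0 q6 -0.66
```

Call:
jog_arm(rows=[[[0,0,-0.1],[0,0,0]],[[0,0,-0.3],[0,0,0]],[[0,0,-0.55],[0,0,0]],[[0,0,-0.8],[0,0,0]],[[0,0,-0.95],[0,0,0]]])

```text
t: 31.2
tool_pos: [0.4435, -0.2443, 0.1884]
orientation: [2.155, 2.281, 0.001]
force: [0.1, -0.4, -0.6]
opening: 0.0555
gripper_force: 15.0
```

```bash
python3 - <<'E'
from bot import *
st();to(.543,.1701,.19,3.3)
E
```

```text
t31.20 pos [ 0.4435 -0.2443  0.1884] yaw 3.3 zax [ 0.0033 -0.0023 -1.    ] F [ 0.1 -0.4 -0.6] M [-0.12  0.02 -0.04] open 0.0555 g 15.0 q6 -0.66
shift [ 2.04   0.614 -0.011] turn [ 0.002  0.002 -0.001]
```

Call:
jog_arm(rows=[[[0.2,0.1,0],[0,0,0]],[[0.4,0.15,0],[0,0,0]],[[0.6,0.2,0],[0,0,0]],[[0.8,0.25,0],[0,0,0]],[[1.0,0.3,0],[0,0,0]]])

```text
t: 31.7
tool_pos: [0.4908, -0.0389, 0.1838]
orientation: [-2.157, -2.283, 0.001]
force: [1.2, -0.5, -1.2]
opening: 0.0555
gripper_force: 15.0
```

Call:
jog_arm(rows=[[[0.25,0.1,0],[0,0,0]],[[0.5,0.15,0],[0,0,0]],[[0.7,0.2,0],[0,0,0]],[[0.85,0.25,0],[0,0,0]],[[1.0,0.31,0],[0,0,0]]])

```text
t: 32.2
tool_pos: [0.5412, 0.1645, 0.1835]
orientation: [-2.156, -2.284, 0.002]
force: [1.0, -0.2, -1.1]
opening: 0.0554
gripper_force: 15.0
```

Call:
jog_arm(rows=[[[0.03,0,0.05],[0,0,0]],[[0.03,0,0.1],[0,0,0]],[[0.03,0,0.15],[0,0,0]],[[0.03,0,0.15],[0,0,0]],[[0.03,0,0.15],[0,0,0]]])

```text
t: 32.7
tool_pos: [0.5409, 0.1674, 0.1538]
orientation: [-2.159, -2.282, 0.002]
force: [0.4, -0.5, -1.2]
opening: 0.0551
gripper_force: 15.0
```

```bash
python3 - <<'E'
from bot import *
st();to(.543,.1701,.099,3.3)
E
```

```text
t32.70 pos [0.5409 0.1674 0.1538] yaw 3.2 zax [-1.2e-03 -4.0e-04 -1.0e+00] F [ 0.4 -0.5 -1.2] M [-0.1   0.05  0.  ] open 0.0551 g 15.0 q6 0.15
shift [0.013 0.012 0.274] turn [-0.001  0.    -0.001]
```

Call:
jog_arm(rows=[[[0.013,0.01,0.08],[0,0,0]],[[0.013,0.01,0.16],[0,0,0]],[[0.013,0.01,0.22],[0,0,0]],[[0.013,0.01,0.255],[0,0,0]],[[0.013,0.01,0.255],[0,0,0]]])

```text
t: 33.2
tool_pos: [0.5419, 0.1711, 0.1012]
orientation: [-2.156, -2.282, 0.004]
force: [-0.4, -0.3, -2.3]
opening: 0.0553
gripper_force: 15.0
```

Call:
jog_arm(rows=[[[0,0,0],[0,0,0]],[[0,0,0],[0,0,0]],[[0,0,0],[0,0,0]]])

```text
t: 33.5
tool_pos: [0.5438, 0.1715, 0.1042]
orientation: [2.157, 2.283, 0.002]
force: [0.2, -0.3, -0.9]
opening: 0.0556
gripper_force: 15.0
```

```bash
python3 - <<'E'
from bot import *
st();to(.543,.1701,.098,3.3)
E
```

```text
t33.50 pos [0.5438 0.1715 0.1042] yaw 3.3 zax [ 1.4e-03  3.0e-04 -1.0e+00] F [ 0.2 -0.3 -0.9] M [-0.09  0.08  0.02] open 0.0556 g 15.0 q6 0.16
shift [-0.007 -0.004  0.031] turn [ 0.001 -0.    -0.   ]
```

Call:
jog_arm(rows=[[[-0.005,0,0.015],[0,0,0]],[[-0.005,0,0.03],[0,0,0]],[[-0.005,0,0.034],[0,0,0]],[[-0.005,0,0.034],[0,0,0]],[[-0.005,0,0.034],[0,0,0]]])

```text
t: 34.0
tool_pos: [0.5433, 0.1703, 0.0968]
orientation: [2.157, 2.284, 0.0]
force: [-1.8, -0.1, 4.4]
opening: 0.0548
gripper_force: 15.0
```

Call:
jog_arm(rows=[[[0,0,0],[0,0,0]],[[0,0,0],[0,0,0]],[[0,0,0],[0,0,0]],[[0,0,0],[0,0,0]],[[0,0,0],[0,0,0]]], hand=-1)

```text
t: 34.5
tool_pos: [0.5432, 0.1704, 0.0964]
orientation: [-2.157, -2.284, 0.0]
force: [1.3, -0.1, -0.5]
opening: 0.0901
gripper_force: 0.0
```

Call:
jog_arm(rows=[[[0,0,-0.1],[0,0,0]],[[0,0,-0.25],[0,0,0]],[[0,0,-0.45],[0,0,0]],[[0,0,-0.45],[0,0,0]],[[0,0,-0.45],[0,0,0]]])

```text
t: 35.0
tool_pos: [0.5443, 0.1706, 0.188]
orientation: [2.156, 2.282, 0.004]
force: [-0.5, -0.3, 0.6]
opening: 0.0929
gripper_force: 0.0
```

```bash
python3 - <<'E'
from bot import *
st();to(.4315,-.354,.19,3.3)
E
```

```text
t35.00 pos [0.5443 0.1706 0.188 ] yaw 3.3 zax [ 2.9e-03  6.0e-04 -1.0e+00] F [-0.5 -0.3  0.6] M [-0.05  0.1   0.02] open 0.0929 g 0.0 q6 0.16
shift [-2.587 -0.712 -0.013] turn [ 0.002 -0.    -0.001]
```

Call:
jog_arm(rows=[[[-0.25,-0.08,0],[0,0,0]],[[-0.5,-0.15,0],[0,0,0]],[[-0.7,-0.2,0],[0,0,0]],[[-0.862,-0.237,0],[0,0,0]],[[-0.862,-0.237,0],[0,0,0]]])

```text
t: 35.5
tool_pos: [0.504, -0.0079, 0.1846]
orientation: [-2.161, -2.278, 0.004]
force: [0.1, 0.8, -0.4]
opening: 0.0927
gripper_force: 0.0
```

```bash
python3 - <<'E'
from bot import *
st();to(.4315,-.354,.19,3.3)
bottles(cam('top','t8.png'));side(cam('side','s8.png'))
E
```

```text
t35.50 pos [ 0.504  -0.0079  0.1846] yaw 3.0 zax [-0.003 -0.001 -1.   ] F [ 0.1  0.8 -0.4] M [-0.07  0.07 -0.06] open 0.0927 g 0.0 q6 -0.17
shift [-1.709 -0.453 -0.024] turn [-0.002  0.001 -0.003]
blob [411 211  18  18 258] [419.4 219.4] [ 0.5864 -0.2511  0.044 ]
blob [ 38 256  31  25 437] [ 51.1 268.4] [0.4483 0.8061 0.044 ]
blob [463 256  19  18 273] [472. 265.] [ 0.4537 -0.3978  0.044 ]
side [397 134  17  14 141] [ 0.4576 -0.4209  0.026 ]
side [343 149  17  15 156] [ 0.5939 -0.2719  0.026 ]
side [337 174  13  14  67] [ 0.5713 -0.1499  0.026 ]
```

Bottle C was knocked to (0.454, −0.398), and both views agree. Retargeting.

Call:
jog_arm(rows=[[[-0.25,-0.05,0],[0,0,0]],[[-0.5,-0.1,0],[0,0,0]],[[-0.75,-0.13,0],[0,0,0]],[[-0.97,-0.17,0],[0,0,0]],[[-0.97,-0.17,0],[0,0,0]]])

```text
t: 36.1
tool_pos: [0.4819, -0.2036, 0.1854]
orientation: [-2.161, -2.279, 0.003]
force: [0.7, 0.2, 0.4]
opening: 0.0932
gripper_force: 0.0
```

Call:
jog_arm(rows=[[[-0.25,-0.05,0],[0,0,0]],[[-0.5,-0.1,0],[0,0,0]],[[-0.75,-0.13,0],[0,0,0]],[[-0.95,-0.17,0],[0,0,0]],[[-0.95,-0.17,0],[0,0,0]]])

```text
t: 36.6
tool_pos: [0.4591, -0.3943, 0.1848]
orientation: [-2.159, -2.28, 0.001]
force: [-0.7, 0.1, -0.2]
opening: 0.0929
gripper_force: 0.0
```

Call:
jog_arm(rows=[[[0,0,0],[0,0,0]],[[0,0,0],[0,0,0]],[[0,0,0],[0,0,0]]])

```text
t: 36.9
tool_pos: [0.4606, -0.3898, 0.1865]
orientation: [-2.155, -2.286, -0.001]
force: [0.1, 0.7, -0.2]
opening: 0.093
gripper_force: 0.0
```

```bash
python3 - <<'E'
from bot import *
st();to(.454,-.398,.10,3.3)
side(cam('side'),20)
E
```

```text
t36.90 pos [ 0.4606 -0.3898  0.1865] yaw 3.4 zax [ 1.e-04  5.e-04 -1.e+00] F [ 0.1  0.7 -0.2] M [-0.04  0.04 -0.03] open 0.0930 g 0.0 q6 -0.85
shift [-0.039 -0.035  0.432] turn [ 0.    -0.     0.001]
side [398 138  15  10  80] [ 0.4534 -0.4061  0.026 ]
side [343 149  17  15 168] [ 0.5937 -0.2698  0.026 ]
```

Call:
jog_arm(rows=[[[-0.038,-0.033,0.15],[0,0,0]],[[-0.038,-0.033,0.3],[0,0,0]],[[-0.038,-0.033,0.42],[0,0,0]],[[-0.038,-0.033,0.42],[0,0,0]],[[-0.038,-0.033,0.42],[0,0,0]]])

```text
t: 37.45
tool_pos: [0.4537, -0.3989, 0.103]
orientation: [-2.156, -2.284, -0.0]
force: [0.1, -0.2, 0.6]
opening: 0.0925
gripper_force: 0.0
```

Call:
jog_arm(rows=[[[0,0,0],[0,0,0]],[[0,0,0],[0,0,0]]])

```text
t: 37.65
tool_pos: [0.4546, -0.4005, 0.1048]
orientation: [2.155, 2.281, -0.0]
force: [0.2, 0.6, -0.8]
opening: 0.0933
gripper_force: 0.0
```

```bash
python3 - <<'E'
from bot import *
st();to(.454,-.398,-.005,3.3)
E
```

```text
t37.65 pos [ 0.4546 -0.4005  0.1048] yaw 3.3 zax [ 0.0024 -0.0025 -1.    ] F [ 0.2  0.6 -0.8] M [-0.03  0.1   0.01] open 0.0933 g 0.0 q6 -0.86
shift [ 0.014 -0.004  0.549] turn [ 0.001  0.002 -0.   ]
```

Call:
jog_arm(rows=[[[0.008,-0.002,0.15],[0,0,0]],[[0.008,-0.002,0.3],[0,0,0]],[[0.008,-0.002,0.42],[0,0,0]],[[0.008,-0.002,0.5],[0,0,0]],[[0.008,-0.002,0.54],[0,0,0]]])

```text
t: 38.15
tool_pos: [0.4527, -0.3978, -0.0063]
orientation: [-2.157, -2.283, -0.0]
force: [-0.1, -0.5, 0.5]
opening: 0.0927
gripper_force: 0.0
```

Call:
jog_arm(rows=[[[0,0,0],[0,0,0]],[[0,0,0],[0,0,0]],[[0,0,0],[0,0,0]],[[0,0,0],[0,0,0]],[[0,0,0],[0,0,0]]], hand=1, squeeze=15)

```text
t: 38.65
tool_pos: [0.4534, -0.3985, -0.0046]
orientation: [2.157, 2.283, -0.0]
force: [2.2, 0.3, 1.1]
opening: 0.0574
gripper_force: 1.0
```

Call:
jog_arm(rows=[[[0,0,0],[0,0,0]],[[0,0,0],[0,0,0]],[[0,0,0],[0,0,0]]])

```text
t: 38.95
tool_pos: [0.4534, -0.3985, -0.0047]
orientation: [2.157, 2.283, 0.0]
force: [-0.5, 0.7, 5.6]
opening: 0.0554
gripper_force: 15.0
```

```bash
python3 - <<'E'
from bot import *
st()
E
```

```text
t38.95 pos [ 0.4534 -0.3985 -0.0047] yaw 3.3 zax [ 9.e-04 -8.e-04 -1.e+00] F [-0.5  0.7  5.6] M [0.03 0.06 0.01] open 0.0554 g 15.0 q6 -0.86
```

Call:
jog_arm(rows=[[[0,0,-0.1],[0,0,0]],[[0,0,-0.3],[0,0,0]],[[0,0,-0.55],[0,0,0]],[[0,0,-0.8],[0,0,0]],[[0,0,-0.95],[0,0,0]]])

```text
t: 39.45
tool_pos: [0.4538, -0.3989, 0.1889]
orientation: [2.155, 2.281, -0.0]
force: [-0.1, -0.8, -1.6]
opening: 0.0558
gripper_force: 15.0
```

Call:
jog_arm(rows=[[[0.2,0.05,0],[0,0,0]],[[0.4,0.1,0],[0,0,0]],[[0.6,0.15,0],[0,0,0]],[[0.8,0.18,0],[0,0,0]],[[0.9,0.21,0],[0,0,0]]])

```text
t: 39.95
tool_pos: [0.4843, -0.2128, 0.1839]
orientation: [-2.154, -2.284, -0.0]
force: [1.5, -0.6, -1.4]
opening: 0.0553
gripper_force: 15.0
```

Call:
jog_arm(rows=[[[0.2,0.05,0],[0,0,0]],[[0.4,0.1,0],[0,0,0]],[[0.6,0.15,0],[0,0,0]],[[0.8,0.18,0],[0,0,0]],[[0.9,0.21,0],[0,0,0]]])

```text
t: 40.45
tool_pos: [0.5158, -0.0308, 0.1839]
orientation: [-2.154, -2.285, 0.0]
force: [1.6, 0.3, -0.7]
opening: 0.055
gripper_force: 15.0
```

```bash
python3 - <<'E'
from bot import *
st();to(.5467,.1052,.19,3.3)
E
```

```text
t40.45 pos [ 0.5158 -0.0308  0.1839] yaw 3.4 zax [-0.0013  0.001  -1.    ] F [ 1.6  0.3 -0.7] M [-0.09  0.06 -0.02] open 0.0550 g 15.0 q6 -0.22
shift [ 0.67   0.194 -0.03 ] turn [-0.001 -0.001  0.001]
```

Call:
jog_arm(rows=[[[0.2,0.08,0],[0,0,0]],[[0.4,0.13,0],[0,0,0]],[[0.55,0.17,0],[0,0,0]],[[0.65,0.19,0],[0,0,0]],[[0.65,0.19,0],[0,0,0]]])

```text
t: 40.95
tool_pos: [0.5464, 0.1006, 0.1837]
orientation: [-2.153, -2.286, 0.001]
force: [-0.1, 0.1, -1.1]
opening: 0.0555
gripper_force: 15.0
```

Call:
jog_arm(rows=[[[0,0,0.1],[0,0,0]],[[0,0,0.2],[0,0,0]],[[0,0,0.3],[0,0,0]],[[0,0,0.3],[0,0,0]],[[0,0,0.3],[0,0,0]]])

```text
t: 41.45
tool_pos: [0.5464, 0.0973, 0.1243]
orientation: [-2.158, -2.282, 0.002]
force: [0.9, -0.7, -1.3]
opening: 0.0554
gripper_force: 15.0
```

Call:
jog_arm(rows=[[[0,0,0],[0,0,0]],[[0,0,0],[0,0,0]]])

```text
t: 41.65
tool_pos: [0.5479, 0.0979, 0.126]
orientation: [2.157, 2.282, 0.003]
force: [-0.7, 0.2, -1.2]
opening: 0.0554
gripper_force: 15.0
```

```bash
python3 - <<'E'
from bot import *
st();to(.5467,.1052,.0975,3.3)
E
```

```text
t41.65 pos [0.5479 0.0979 0.126 ] yaw 3.2 zax [ 2.2e-03  1.0e-04 -1.0e+00] F [-0.7  0.2 -1.2] M [-0.08  0.07 -0.02] open 0.0554 g 15.0 q6 0.03
shift [ 0.037 -0.004  0.143] turn [ 0.001 -0.    -0.001]
```

Call:
jog_arm(rows=[[[0.034,-0.003,0.03],[0,0,0]],[[0.034,-0.003,0.08],[0,0,0]],[[0.034,-0.003,0.12],[0,0,0]],[[0.034,-0.003,0.142],[0,0,0]],[[0.034,-0.003,0.142],[0,0,0]]])

```text
t: 42.15
tool_pos: [0.5455, 0.1049, 0.0958]
orientation: [-2.157, -2.283, 0.001]
force: [-1.9, -0.2, 3.2]
opening: 0.0553
gripper_force: 15.0
```

Call:
jog_arm(rows=[[[0,0,0],[0,0,0]],[[0,0,0],[0,0,0]]])

```text
t: 42.35
tool_pos: [0.5458, 0.1048, 0.0958]
orientation: [-2.157, -2.283, 0.001]
force: [-0.6, -0.1, 0.4]
opening: 0.0555
gripper_force: 15.0
```

```bash
python3 - <<'E'
from bot import *
st()
E
```

```text
t42.35 pos [0.5458 0.1048 0.0958] yaw 3.3 zax [-5.e-04 -0.e+00 -1.e+00] F [-0.6 -0.1  0.4] M [ 0.01  0.28 -0.  ] open 0.0555 g 15.0 q6 0.04
```

Standing on the mat. Releasing, then over to bottle A.

Call:
jog_arm(rows=[[[0,0,0],[0,0,0]],[[0,0,0],[0,0,0]],[[0,0,0],[0,0,0]],[[0,0,0],[0,0,0]],[[0,0,0],[0,0,0]]], hand=-1)

```text
t: 42.85
tool_pos: [0.546, 0.1048, 0.0961]
orientation: [2.157, 2.284, 0.0]
force: [-0.6, 0.1, -0.2]
opening: 0.0902
gripper_force: 0.0
```

Call:
jog_arm(rows=[[[0,0,-0.1],[0,0,0]],[[0,0,-0.25],[0,0,0]],[[0,0,-0.45],[0,0,0]],[[0,0,-0.45],[0,0,0]],[[0,0,-0.45],[0,0,0]]])

```text
t: 43.35
tool_pos: [0.547, 0.1049, 0.1875]
orientation: [2.156, 2.282, 0.004]
force: [-0.4, 0.5, 0.7]
opening: 0.0929
gripper_force: 0.0
```

Call:
jog_arm(rows=[[[-0.25,0.03,0],[0,0,0]],[[-0.5,0.06,0],[0,0,0]],[[-0.7,0.08,0],[0,0,0]],[[-0.9,0.12,0],[0,0,0]],[[-0.9,0.12,0],[0,0,0]]])

```text
t: 43.85
tool_pos: [0.5795, -0.0781, 0.1838]
orientation: [-2.162, -2.278, 0.004]
force: [0.5, 0.3, -0.5]
opening: 0.093
gripper_force: 0.0
```

```bash
python3 - <<'E'
from bot import *
st();to(.5865,-.251,.10,3.3)
bottles(cam('top'));side(cam('side'),20)
E
```

```text
t43.85 pos [ 0.5795 -0.0781  0.1838] yaw 3.0 zax [-0.0029 -0.001  -1.    ] F [ 0.5  0.3 -0.5] M [-0.02  0.02 -0.01] open 0.0930 g 0.0 q6 -0.27
shift [-0.865 -0.009  0.42 ] turn [-0.002  0.001 -0.003]
blob [237  57  25  22 172] [248.8  65.7] [1.0703 0.2626 0.044 ]
blob [261  57  42  32 263] [283.8  67.3] [1.0655 0.1532 0.044 ]
blob [382 133  26  17 299] [396. 141.] [ 0.8261 -0.1904  0.044 ]
blob [288 221  21  21 345] [297.8 231.1] [0.5527 0.1057 0.044 ]
side [343 149  17  14 159] [ 0.5938 -0.2713  0.026 ]
```

Call:
jog_arm(rows=[[[-0.25,0,0],[0,0,0]],[[-0.5,0,0],[0,0,0]],[[-0.7,0,0.1],[0,0,0]],[[-0.84,0,0.25],[0,0,0]],[[-0.84,0,0.4],[0,0,0]]])

```text
t: 44.45
tool_pos: [0.5895, -0.2434, 0.1048]
orientation: [2.159, 2.281, -0.001]
force: [-0.1, 0.0, -0.0]
opening: 0.093
gripper_force: 0.0
```

Call:
jog_arm(rows=[[[0,0,0],[0,0,0]],[[0,0,0],[0,0,0]],[[0,0,0],[0,0,0]]])

```text
t: 44.75
tool_pos: [0.591, -0.2402, 0.1082]
orientation: [2.154, 2.284, 0.001]
force: [0.6, 0.5, 0.9]
opening: 0.0928
gripper_force: 0.0
```

```bash
python3 - <<'E'
from bot import *
st();to(.5865,-.251,-.005,3.3)
E
```

```text
t44.75 pos [ 0.591  -0.2402  0.1082] yaw 3.4 zax [ 2.2e-03 -9.0e-04 -1.0e+00] F [0.6 0.5 0.9] M [-0.08 -0.01  0.04] open 0.0928 g 0.0 q6 -0.53
shift [-0.052 -0.027  0.566] turn [0.001 0.001 0.001]
```

Call:
jog_arm(rows=[[[-0.055,-0.023,0.15],[0,0,0]],[[-0.055,-0.023,0.3],[0,0,0]],[[-0.055,-0.023,0.42],[0,0,0]],[[-0.055,-0.023,0.52],[0,0,0]],[[-0.055,-0.023,0.558],[0,0,0]]])

```text
t: 45.25
tool_pos: [0.5858, -0.2515, -0.0057]
orientation: [-2.156, -2.285, 0.0]
force: [-0.2, -0.5, -0.9]
opening: 0.0931
gripper_force: 0.0
```

Call:
jog_arm(rows=[[[0,0,0],[0,0,0]],[[0,0,0],[0,0,0]],[[0,0,0],[0,0,0]],[[0,0,0],[0,0,0]],[[0,0,0],[0,0,0]]], hand=1, squeeze=15)

```text
t: 45.75
tool_pos: [0.5864, -0.2528, -0.0045]
orientation: [2.156, 2.282, 0.001]
force: [1.5, 0.0, 0.3]
opening: 0.0574
gripper_force: 0.4
```

Call:
jog_arm(rows=[[[0,0,0],[0,0,0]],[[0,0,0],[0,0,0]],[[0,0,0],[0,0,0]]])

```text
t: 46.05
tool_pos: [0.5864, -0.2528, -0.0046]
orientation: [2.157, 2.283, 0.001]
force: [0.2, 0.8, 5.2]
opening: 0.0555
gripper_force: 15.0
```

```bash
python3 - <<'E'
from bot import *
st()
E
```

```text
t46.05 pos [ 0.5864 -0.2528 -0.0046] yaw 3.3 zax [ 1.3e-03 -6.0e-04 -1.0e+00] F [0.2 0.8 5.2] M [ 0.04  0.02 -0.05] open 0.0555 g 15.0 q6 -0.54
```

Call:
jog_arm(rows=[[[0,0,-0.1],[0,0,0]],[[0,0,-0.3],[0,0,0]],[[0,0,-0.55],[0,0,0]],[[0,0,-0.8],[0,0,0]],[[0,0,-0.95],[0,0,0]]])

```text
t: 46.55
tool_pos: [0.5867, -0.2531, 0.1891]
orientation: [2.155, 2.28, 0.002]
force: [0.5, -0.7, -0.7]
opening: 0.0558
gripper_force: 15.0
```

Call:
jog_arm(rows=[[[0.15,0,0],[0,0,0]],[[0.35,-0.02,0],[0,0,0]],[[0.55,-0.03,0],[0,0,0]],[[0.7,-0.05,0],[0,0,0]],[[0.75,-0.05,0],[0,0,0]]])

```text
t: 47.05
tool_pos: [0.5663, -0.1005, 0.184]
orientation: [-2.154, -2.285, 0.0]
force: [0.9, -0.2, -1.4]
opening: 0.0554
gripper_force: 15.0
```

Call:
jog_arm(rows=[[[0.15,0,0],[0,0,0]],[[0.35,-0.02,0],[0,0,0]],[[0.55,-0.03,0],[0,0,0]],[[0.7,-0.05,0],[0,0,0]],[[0.7,-0.05,0],[0,0,0]]])

```text
t: 47.55
tool_pos: [0.5486, 0.0387, 0.1842]
orientation: [-2.153, -2.286, -0.0]
force: [0.4, 0.4, -0.7]
opening: 0.0556
gripper_force: 15.0
```

Call:
jog_arm(rows=[[[0,0,0],[0,0,0]],[[0,0,0],[0,0,0]],[[0,0,0],[0,0,0]]])

```text
t: 47.85
tool_pos: [0.5495, 0.0346, 0.1843]
orientation: [2.159, 2.282, -0.001]
force: [-0.7, -0.8, -0.9]
opening: 0.0555
gripper_force: 15.0
```

```bash
python3 - <<'E'
from bot import *
st();to(.5504,.0400,.126,3.3)
E
```

```text
t47.85 pos [0.5495 0.0346 0.1843] yaw 3.2 zax [-3.e-04 -4.e-04 -1.e+00] F [-0.7 -0.8 -0.9] M [-0.06  0.03  0.04] open 0.0555 g 15.0 q6 -0.09
shift [0.027 0.006 0.292] turn [-0.     0.    -0.002]
```

Call:
jog_arm(rows=[[[0.025,0.006,0.05],[0,0,0]],[[0.025,0.006,0.15],[0,0,0]],[[0.025,0.006,0.25],[0,0,0]],[[0.025,0.006,0.29],[0,0,0]],[[0.025,0.006,0.29],[0,0,0]]])

```text
t: 48.35
tool_pos: [0.5489, 0.0408, 0.1245]
orientation: [-2.156, -2.281, 0.004]
force: [-0.6, 0.1, -0.4]
opening: 0.0558
gripper_force: 15.0
```

Call:
jog_arm(rows=[[[0,0,0],[0,0,0]],[[0,0,0],[0,0,0]]])

```text
t: 48.55
tool_pos: [0.5511, 0.0409, 0.1278]
orientation: [2.157, 2.282, 0.002]
force: [0.2, 1.1, -0.5]
opening: 0.0554
gripper_force: 15.0
```

```bash
python3 - <<'E'
from bot import *
st();to(.5504,.0400,.0975,3.3)
E
```

```text
t48.55 pos [0.5511 0.0409 0.1278] yaw 3.2 zax [ 0.0019 -0.     -1.    ] F [ 0.2  1.1 -0.5] M [-0.09  0.1   0.03] open 0.0554 g 15.0 q6 -0.08
shift [-0.004 -0.004  0.151] turn [ 0.001  0.    -0.001]
```

Call:
jog_arm(rows=[[[-0.004,0,0.04],[0,0,0]],[[-0.004,0,0.09],[0,0,0]],[[-0.004,0,0.13],[0,0,0]],[[-0.004,0,0.148],[0,0,0]],[[-0.004,0,0.148],[0,0,0]]])

```text
t: 49.05
tool_pos: [0.5498, 0.0402, 0.0966]
orientation: [-2.157, -2.283, 0.001]
force: [-2.0, 1.0, 2.0]
opening: 0.0554
gripper_force: 15.0
```

Call:
jog_arm(rows=[[[0,0,0],[0,0,0]],[[0,0,0],[0,0,0]]])

```text
t: 49.25
tool_pos: [0.5501, 0.0402, 0.0966]
orientation: [-2.157, -2.283, 0.0]
force: [0.7, -0.6, -0.5]
opening: 0.0558
gripper_force: 15.0
```

```bash
python3 - <<'E'
from bot import *
st()
E
```

```text
t49.25 pos [0.5501 0.0402 0.0966] yaw 3.3 zax [-5.e-04  0.e+00 -1.e+00] F [ 0.7 -0.6 -0.5] M [-0.1   0.22 -0.06] open 0.0558 g 15.0 q6 -0.08
```

Call:
jog_arm(rows=[[[0,0,0],[0,0,0]],[[0,0,0],[0,0,0]],[[0,0,0],[0,0,0]],[[0,0,0],[0,0,0]],[[0,0,0],[0,0,0]]], hand=-1)

```text
t: 49.75
tool_pos: [0.5503, 0.0402, 0.097]
orientation: [2.157, 2.284, 0.0]
force: [0.2, 0.1, 0.3]
opening: 0.0903
gripper_force: 0.0
```

Call:
jog_arm(rows=[[[0,0,-0.1],[0,0,0]],[[0,0,-0.25],[0,0,0]],[[0,0,-0.45],[0,0,0]],[[0,0,-0.55],[0,0,0]],[[0,0,-0.55],[0,0,0]]])

```text
t: 50.25
tool_pos: [0.5527, 0.0401, 0.2114]
orientation: [2.154, 2.28, 0.008]
force: [-0.3, 0.1, 0.4]
opening: 0.0928
gripper_force: 0.0
```

Call:
jog_arm(rows=[[[-0.2,-0.2,0],[0,0,0]],[[-0.4,-0.4,0],[0,0,0]],[[-0.55,-0.6,0],[0,0,0]],[[-0.65,-0.8,0],[0,0,0]],[[-0.65,-0.8,0],[0,0,0]]], hand=1)

```text
t: 50.75
tool_pos: [0.3942, -0.1005, 0.2051]
orientation: [-2.16, -2.279, 0.003]
force: [0.5, 0.5, 1.2]
opening: 0.0573
gripper_force: 0.0
```

```bash
python3 - <<'E'
from bot import *
st();t=cam('top','t9.png');c=cam('side','s9.png')
# toggle knob: triangulate from initial picks
o1,d1=ray(t,355.7-.5,235.8-.5);o2,d2=ray(c,346.2-.5,178-.5)
A=np.c_[d1,-d2];k=np.linalg.lstsq(A,o2-o1,rcond=None)[0];P=o1+d1*k[0];Q=o2+d2*k[1];print('tip',P,Q)
th=.0575;C=np.array([.5467,.1052]);d=(P+Q)[:2]/2-C
print('in shaker',d[0]*np.cos(th)+d[1]*np.sin(th),-d[0]*np.sin(th)+d[1]*np.cos(th))
bottles(t)
a=cv2.resize(t['frame'][180:280,245:385,::-1],(560,400),interpolation=cv2.INTER_CUBIC);b=cv2.resize(c['frame'][150:290,255:395,::-1],(240,240))
b=np.pad(b,((0,160),(0,0),(0,0)));cv2.imwrite('pics/g8.png',np.hstack([a,b]))
E
```

```text
t50.75 pos [ 0.3942 -0.1005  0.2051] yaw 3.1 zax [-2.8e-03 -3.0e-04 -1.0e+00] F [0.5 0.5 1.2] M [-0.07  0.09 -0.01] open 0.0573 g 0.0 q6 -0.43
tip [ 0.53451865 -0.05320805  0.12551454] [ 0.53295694 -0.05370922  0.12545618]
in shaker -0.022058631685817863 -0.157651509278389
blob [288 221  21  21 343] [297.8 231.1] [0.5528 0.1057 0.044 ]
blob [ 38 255  31  26 448] [ 51.2 268.4] [0.4484 0.8059 0.044 ]
```

View pics/g8.png

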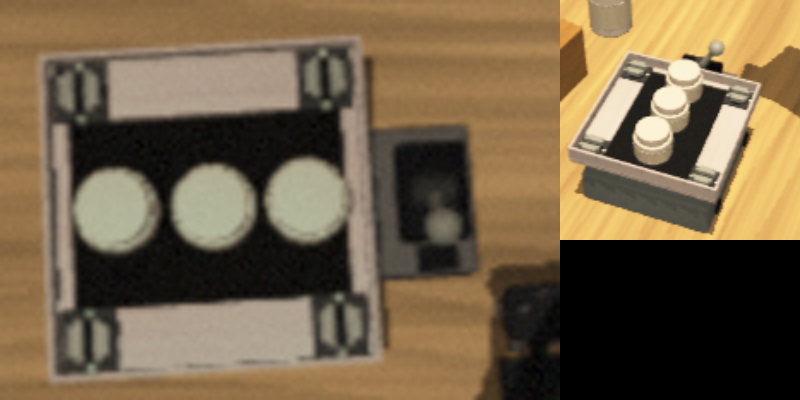

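All three bottles stand upright on the mat and all the slots are aligned. The toggle knob triangulates to (0.534, −0.053, 0.126). I'll push it with closed fingers from the robot side.

Call:
jog_arm(rows=[[[0,0,0],[0,0,0]],[[0,0,0],[0,0,0]],[[0,0,0],[0,0,0]],[[0,0,0],[0,0,0]],[[0,0,0],[0,0,0]]])

```text
t: 51.35
tool_pos: [0.3982, -0.0983, 0.2068]
orientation: [-2.156, -2.284, 0.0]
force: [-0.3, 0.0, -0.5]
opening: 0.0097
gripper_force: 0.0
```

```bash
python3 - <<'E'
from bot import *
st();to(.465,-.0575,.088,3.3)
E
```

```text
t51.35 pos [ 0.3982 -0.0983  0.2068] yaw 3.3 zax [-4.e-04  2.e-04 -1.e+00] F [-0.3  0.  -0.5] M [-0.06  0.03 -0.05] open 0.0097 g 0.0 q6 -0.43
shift [0.184 0.346 0.594] turn [-0. -0.  0.]
```

Call:
jog_arm(rows=[[[0.184,0.346,0.1],[0,0,0]],[[0.184,0.346,0.2],[0,0,0]],[[0.184,0.346,0.4],[0,0,0]],[[0.184,0.346,0.55],[0,0,0]],[[0.184,0.346,0.594],[0,0,0]]])

```text
t: 51.85
tool_pos: [0.4623, -0.057, 0.0842]
orientation: [-2.153, -2.28, 0.005]
force: [-0.6, 0.6, 0.0]
opening: 0.0004
gripper_force: 0.0
```

Call:
jog_arm(rows=[[[0,0,0],[0,0,0]],[[0,0,0],[0,0,0]]])

```text
t: 52.05
tool_pos: [0.4659, -0.0584, 0.0898]
orientation: [2.156, 2.282, 0.002]
force: [0.3, 0.1, 0.4]
opening: 0.0003
gripper_force: 0.0
```

```bash
python3 - <<'E'
from bot import *
st();to(.57,-.0515,.088,3.3)
E
```

```text
t52.05 pos [ 0.4659 -0.0584  0.0898] yaw 3.2 zax [ 2.e-03 -5.e-04 -1.e+00] F [0.3 0.1 0.4] M [-0.1   0.04  0.01] open 0.0003 g 0.0 q6 -0.29
shift [0.005 0.521 0.01 ] turn [ 0.001  0.    -0.001]
```

Call:
jog_arm(rows=[[[0.004,0.12,0.005],[0,0,0]],[[0.004,0.22,0.01],[0,0,0]],[[0.004,0.32,0.01],[0,0,0]],[[0.004,0.4,0.01],[0,0,0]],[[0.004,0.46,0.01],[0,0,0]]])

```text
t: 52.55
tool_pos: [0.5601, -0.0527, 0.0903]
orientation: [2.154, 2.279, 0.005]
force: [-1.2, -1.5, 0.4]
opening: 0.0006
gripper_force: 0.6
```

Call:
jog_arm(rows=[[[0,0.03,0],[0,0,0]],[[0,0.06,0],[0,0,0]],[[0,0.06,0],[0,0,0]]])

```text
t: 52.85
tool_pos: [0.5655, -0.0523, 0.0886]
orientation: [-2.155, -2.28, 0.009]
force: [-27.3, -2.3, 23.8]
opening: 0.0009
gripper_force: 17.3
```

```bash
python3 - <<'E'
from bot import *
st()
def knob(c,b):
    H=cv2.cvtColor(c['frame'],cv2.COLOR_RGB2HSV)
    x0,x1,y0,y1=b;m=((H[y0:y1,x0:x1,1]<75)&(H[y0:y1,x0:x1,2]>75)).astype(np.uint8)
    n,l,s,ce=cv2.connectedComponentsWithStats(m)
    for i in range(1,n):
        if s[i,4]>12: print(s[i],ce[i]+[x0,y0])
knob(cam('top','t10.png'),(345,370,205,250));knob(cam('side','s10.png'),(320,365,160,195))
c=cam('side');t=cam('top')
for x in(.534,.563,.592): print(x,np.round(proj(t,[x,-.052,.126]),1),np.round(proj(c,[x,-.052,.126]),1))
E
```

```text
t52.85 pos [ 0.5655 -0.0523  0.0886] yaw 3.2 zax [-0.007  -0.0013 -1.    ] F [-27.3  -2.3  23.8] M [-0.44  4.51 -0.03] open 0.0009 g 17.3 q6 -0.24
[ 4 25  8  6 29] [352.44827586 232.68965517]
[  0  10  38  25 292] [331.30821918 187.11986301]
0.534 [354.8 235.5] [345.1 177.6]
0.563 [354.6 224.7] [335.3 174.9]
0.592 [354.4 214.1] [325.7 172.1]
```

Firm stop reached (27 N). Retreating to verify.

Call:
jog_arm(rows=[[[0,-0.15,0],[0,0,0]],[[0,-0.35,0],[0,0,0]],[[0,-0.55,-0.1],[0,0,0]],[[0,-0.75,-0.3],[0,0,0]],[[-0.1,-0.9,-0.6],[0,0,0]]])

```text
t: 53.55
tool_pos: [0.3985, -0.073, 0.1842]
orientation: [-2.155, -2.283, 0.001]
force: [0.9, -0.9, 0.8]
opening: 0.0004
gripper_force: 0.0
```

Call:
jog_arm(rows=[[[-0.3,0,0],[0,0,0]],[[-0.5,0,0],[0,0,0]],[[-0.5,0,0],[0,0,0]],[[-0.5,0,0],[0,0,0]],[[-0.5,0,0],[0,0,0]]])

```text
t: 54.05
tool_pos: [0.4073, -0.1732, 0.1844]
orientation: [2.157, 2.284, 0.001]
force: [-0.2, 0.2, 0.1]
opening: 0.0006
gripper_force: 0.0
```

```bash
python3 - <<'E'
from bot import *
st();t=cam('top');c=cam('side')
a=cv2.resize(t['frame'][180:280,245:385,::-1],(560,400),interpolation=cv2.INTER_CUBIC);b=cv2.resize(c['frame'][150:290,255:395,::-1],(240,240))
b2=cv2.resize(t['frame'][240:290,170:230,::-1],(240,160))
cv2.imwrite('pics/g9.png',np.hstack([a,np.vstack([b,b2])]))
E
```

```text
t54.05 pos [ 0.4073 -0.1732  0.1844] yaw 3.3 zax [ 5.e-04  3.e-04 -1.e+00] F [-0.2  0.2  0.1] M [-0.07  0.07  0.01] open 0.0006 g 0.0 q6 -0.58
```

View pics/g9.png

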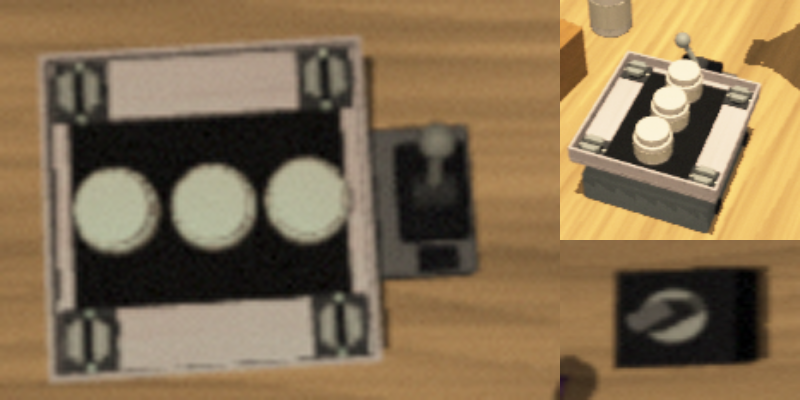

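The toggle is swung to +x (knob at about px (354,215)), the bottles are on the mat, the screws are home, and the key is in its stand. Handing in.

```bash
python3 -c "
from plant import robot
print(robot.close_job())"
```

```text
the job is handed in; nothing more can be done
None
```

The job is handed in (no verdict came back); the last camera check showed all four screws home, the key upright in its stand, the three bottles upright on the mat and the toggle on.

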